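Hold the head plate over a culture vessel for screwing down

TASK

Press the red clamp lever of the drive base down until it catches and stays down by itself, so that the glass culture vessel is held fast. Then pick up the round steel head plate with the black handle and hold it level about 15 mm above the vessel's flange, its four holes lined up over the four threaded holes (any quarter turn will do), so that a colleague can slip in the seal and start the screws: do not let the plate touch the vessel or the base on the way, leave the ring, tray, jar and flask alone, and finish while still holding the plate there, at rest.

Things in the scene. Friction and masses are not known exactly. Their poses are not given: they have to be found in the camera images.
- stand: Blue drive base, fixed, 40 mm high. Origin: on the work surface under the vessel's upright axis; z up. The housing spans x -85 to +85 mm, y -155 to +85 mm. The clamp stands on it on the vessel's -y side, in the plane x = 0: the lever's pivot is at (0, -125, 62) mm and the lever points away from the vessel (to -y), ending 107 mm from the pivot, over the work surface.
- clamp_lever (a joint): Angle of the red clamp lever: 0 at rest, where a spring holds it raised 0.65 rad above level; grows as it is pressed down; 0.65 (level) is its stop. Pressing square to it at 65 mm from the pivot takes up to about 6 N, straight down with rubbing up to 15 N. Past 0.5 rad it is over centre, springs on to its stop and stays down by itself; let go before that, it springs back up.
- lever_pad (a point): Point in the middle of the upper face of the lever's red grip, 85 mm from the pivot. The grip is 22 mm wide, 13 mm thick and reaches from 45 to 107 mm from the pivot. With the lever fully down this point is 68 mm above the work surface, 210 mm from the vessel's axis.
- vessel_rim (a point): Centre of the upper face of the vessel's steel flange (ring, 130 mm outer, 80 mm inner diameter, 12 mm thick), 165 mm above the work surface; z up. The vessel (glass, 100 mm diameter, 120 mm steel foot) is fixed on the base but stands turned by any angle; its x axis points to thread0, its y axis to thread1.
- thread0 (a point): Mouth of threaded hole 0 (8 mm, in a 15 mm brass insert) in the flange's upper face, 55 mm from its centre, at 0 degrees from the vessel's x axis.
- thread1 (a point): Mouth of threaded hole 1 (8 mm, in a 15 mm brass insert) in the flange's upper face, 55 mm from its centre, at 90 degrees from the vessel's x axis.
- thread2 (a point): Mouth of threaded hole 2 (8 mm, in a 15 mm brass insert) in the flange's upper face, 55 mm from its centre, at 180 degrees from the vessel's x axis.
- thread3 (a point): Mouth of threaded hole 3 (8 mm, in a 15 mm brass insert) in the flange's upper face, 55 mm from its centre, at 270 degrees from the vessel's x axis.
- head_grip (a point): Centre of the head plate's handle bar: black, 82 mm long along the plate's x axis, 14 mm wide (y), 12 mm high, 50 mm above the plate's underside, over its middle, on two 10 mm posts at x = -34 and +34 mm; z up. The loose plate (about 0.6 kg) is a steel disc, 130 mm diameter, 7 mm thick, lying flat, handle up; four 12 mm holes lie 55 mm from the middle on its +x, +y, -x, -y axes.
- head_hole0 (a point): Centre of the head plate's hole on its +x axis (in line with the handle bar), 55 mm from the plate's middle, 3.5 mm above its underside.
- head_hole2 (a point): Centre of the head plate's hole on its -x axis, opposite hole 0. Between the holes, at (+-29, +-29) mm from the plate's middle, stand four capped ports, 18 mm wide, their tops 24 mm above the plate's underside.
- seal_ring: Orange seal ring lying flat, 98 mm outer diameter, 5 mm high, loose; a bystander. Origin: middle of its underside.
- screw_tray: Small open steel tray with four thumb screws, 110 x 75 x 22 mm, loose; a bystander. Origin: middle of its underside.
- spawn_jar: White grain-spawn jar with a white lid, 86 mm diameter, 133 mm high, loose; a bystander. Origin: middle of its underside.
- flask: Stoppered conical glass flask, 82 mm diameter at the foot, 138 mm high, loose; a bystander. Origin: middle of its underside.
Things that resemble listed ones, but are neither listed nor needed, are in the scene too. There is more than one size of the part that bears head_grip; the job needs the largest.

How it is judged:
By the outcome, as a careful person would: the job done as asked, in the order asked, and still so for the second after the job is handed in, while the arm keeps its last pose, push and grip.
It also fails if it takes over 64 s, if anything falls off the work surface, if the arm or the gripper's body presses on something with over 40 N, if the wrist force passes 120 N, or if a joint passes its speed limit or range.

ROBOT

A 6-joint arm with a two-finger parallel gripper is mounted at the origin on the work surface. World frame = base frame: x ahead of the robot, y to its left, z up, the work surface at z = 0. Lengths are in mm, angles in rad, forces in N, time in s.
With the tool pointing down it reaches from about 350 to 775 mm from the base axis. Payload 7.3 kg.
Tool frame: the origin (TCP) lies between the finger pads; the fingertips stand 25 mm ahead of it and the grasp point (between the pads) lies 6 mm ahead of it; z points along the fingers, y is the direction in which the jaws open and shut (so a half turn about z gives the same grasp; the last joint's range is limited). The gripper opens to 92 mm and grips with 3 to 60 N. Pads are 19 mm wide; open, the fingers measure 130 mm over their backs; the gripper's body (75 mm by 190 mm) begins 47 mm behind the grasp point.
Start: joints at [1.098, 0.342, 1.524, -0, 1.275, -0.146], TCP at [168.517, 497.237, 251.741] pointing down, gripper open.
Joint ranges: [-2.53, 2.53], [-0.77, 2.02], [0.04, 2.7], [-1, 4.14], [0.28, 2.66], [-3.11, 3.11]. Speed limits (rad/s): [2.57, 2.57, 3.14, 3.14, 3.14, 3.14].

INTERFACE

Orientations are given as [roll, pitch, yaw] about the fixed x, y, z axes, in that order (R = Rz(yaw) Ry(pitch) Rx(roll)).
In Python, from plant import get_obs, capture, calibration, close_job gives the robot as it stands. The module is installed in compiled form; this text tells all that it offers.
- The arm moves only by the shell command python3 -m jog 'ROWS'. ROWS is JSON, one flat list of numbers, 5 for each row, row after row: the closure, from 0 (fully open) to 1 (shut), then the shift along the tool's x, y, z in mm, then the turn about the tool's z in degrees. In form: [fingers, tx, ty, tz, yaw, fingers, tx, ty, tz, yaw, ...]. A call has 1 to 5 rows; each row shifts and turns the pose as measured when the row begins, along the tool's axes as they then stand; what a row does not reach is not made up. A row lasts 1/10 s, in which the tool goes at most 50 mm and 8.59 degrees, less where a joint would pass 70% of its speed; a pose out of reach is approached as far as the arm can. A call is refused whole if a number of a shift passes 50 or a number of a turn 8.59, either way. A call with a gripper value outside its range is refused whole. The fingers move at their own pace and stop on an object; the grip force is fixed at half the most. Time passes only in rows, so rows that do not move let the fingers close. It gives the time, the measured TCP pose, the force and the opening at its end, in the units of the state.
- get_obs(): the state, without advancing time (a new reading comes with each control period).
- capture(name): name is "scene" or "top" or "wrist"; returns (picture, depth): 384x512x3 uint8, red, green, blue; 384x512 float32, mm along the optical axis (not along the pixel's ray), 0 where there is no reading.
- calibration(name): a dict with "fovy" (degrees; the focal length in pixels is half the picture's height over the tangent of half this angle, whatever the lens; pixels are square), "cx", "cy" (the principal point, pixels), "k1" (the pictures are not rectified: a ray, as slopes to the right and down, at radius r is drawn at 1 + k1 r^2 times it, then the intrinsics apply), "R" (3x3) and "t" (3): a world point X has camera coordinates R X + t. Camera axes: x right, y down, z forward; pixel columns grow to the right and rows downward; lengths in mm; the calibration is good to about 2 mm. A picture is of the moment at which its call begins: read the wrist's pose just before it. calibration takes no time and is no camera call; for the wrist camera it gives the pose at the moment of the call.
- close_job(): hands the job in, once; it reports no verdict.
The state is a dict: "time": time; "joint_positions": joint angles; "dq": joint speeds; "tau": joint torques, N m; "tool_pos": TCP position; "tcp_rot": TCP orientation; "contact_force": force on the tool from outside, world axes, zero at the start; "moment": the same for the moment, N m; "grip_width": finger opening in mm.
Only numpy, scipy, OpenCV 4.12 (cv2) and the standard library are available. Lean on these libraries where they do the work, as an engineer would, in place of code of your own. Each camera call takes 0.05 s, during which the arm holds its last target.

## Working session

There is one attempt and no reset: what is moved stays moved. The work goes in short steps, Python scripts to look and compute and a shell command to move; the robot and the scene stay as the last step left them, time stands still between calls to the robot, and variables do not carry over. Pictures are saved under pics/ and viewed, and the job is handed in when it is done.

```bash
mkdir -p pics; ls; cat > h.py <<'E'
import numpy as np, cv2
from plant import get_obs, capture, calibration
def K(c):
    f=192/np.tan(np.radians(c['fovy'])/2); return f
def ray(c,u,v):
    f=K(c); d=np.array([(u-c['cx'])/f,(v-c['cy'])/f]); s=d.copy()
    for _ in range(30): s=d/(1+c['k1']*(s@s))
    return s
def onplane(c,u,v,z):
    R=np.array(c['R']);t=np.array(c['t']); s=ray(c,u,v)
    d=R.T@np.array([s[0],s[1],1]); o=-R.T@t
    return o+d*(z-o[2])/d[2]
def depthpt(c,u,v,dep):
    R=np.array(c['R']);t=np.array(c['t']); s=ray(c,u,v)
    return R.T@(np.array([s[0]*dep,s[1]*dep,dep])-t)
def proj(c,X):
    R=np.array(c['R']);t=np.array(c['t']); p=R@np.array(X)+t
    s=p[:2]/p[2]; s=s*(1+c['k1']*(s@s)); return s*K(c)+np.array([c['cx'],c['cy']])
def cloud(c,dep):
    f=K(c); v,u=np.mgrid[0:384,0:512]; d=np.stack([(u-c['cx'])/f,(v-c['cy'])/f],-1); s=d.copy()
    for _ in range(30): s=d/(1+c['k1']*(s**2).sum(-1,keepdims=True))
    P=np.concatenate([s*dep[...,None],dep[...,None]],-1)
    return (P-np.array(c['t']))@np.array(c['R'])
E
python3 - <<'E'
from h import *
import pickle
o=get_obs(); print(o)
D={}
for n in ("scene","top","wrist"):
    c=calibration(n); p,d=capture(n); D[n]=(c,p,d)
    cv2.imwrite(f"pics/{n}0.png",p[...,::-1]); print(n,c)
pickle.dump(D,open('d0.pkl','wb'))
E
```

```text
pics
{'time': 0.0, 'joint_positions': array([ 1.09798598e+00,  3.42719239e-01,  1.52500949e+00, -4.24255550e-06,
        1.27539222e+00, -1.46011935e-01]), 'dq': array([-6.46220235e-04, -1.53366025e-05, -4.14893357e-04,  4.32715977e-04,
        1.12301561e-03, -2.09922355e-03]), 'tau': array([ 6.70685472e-05, -4.31248212e+01, -2.44215953e+01,  7.16966484e-02,
        5.60765737e-02, -4.72642068e-05]), 'tool_pos': array([168.34984359, 496.89118717, 251.04936897]), 'tcp_rot': array([-3.14008004e+00, -2.18342499e-04,  2.81479532e+00]), 'contact_force': array([ 0.15528887, -0.34778072,  0.20034583]), 'moment': array([-0.01013496, -0.01388421,  0.02833331]), 'grip_width': 91.90858959872006}
scene {'fovy': 52.83039395313534, 'cx': 254.9733009080595, 'cy': 194.05236842472158, 'k1': -0.03675105967872543, 'R': array([[-0.64198069,  0.7666325 ,  0.01163643],
       [ 0.388937  ,  0.33870138, -0.85674348],
       [-0.66074867, -0.54548693, -0.51561149]]), 't': array([ 328.32432116, -118.76753436, 1438.50668558])}
top {'fovy': 43.26504107742219, 'cx': 253.12853334970342, 'cy': 185.57906023497543, 'k1': -0.20858875042150943, 'R': array([[-0.02729209, -0.99941303, -0.02070579],
       [-0.99670683,  0.02878875, -0.07580706],
       [ 0.07635866,  0.01856867, -0.9969075 ]]), 't': array([  81.9925985 ,  583.25628286, 1471.94480751])}
wrist {'fovy': 67.72746017117115, 'cx': 254.89181109613773, 'cy': 188.6753496558743, 'k1': -0.017383325385689128, 'R': array([[ 3.20549348e-01,  9.47231558e-01, -7.00373343e-04],
       [ 9.03987042e-01, -3.05694096e-01,  2.98929001e-01],
       [ 2.82940883e-01, -9.64546248e-02, -9.54275098e-01]]), 't': array([-523.36809821,  -37.17913797,  391.22235734])}
```

View pics/scene0.png

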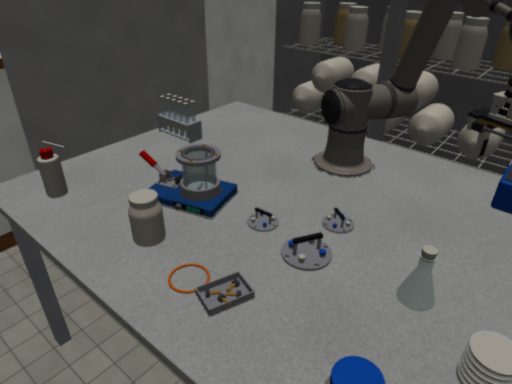

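View pics/top0.png

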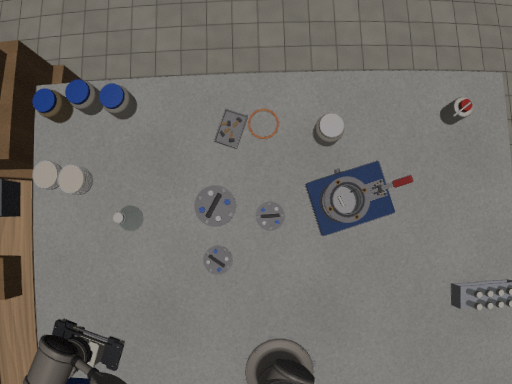

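View pics/wrist0.png

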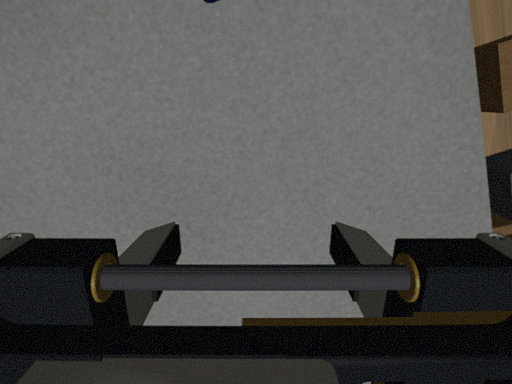

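The top view shows three candidates for the plate: (215,206), about 40 px across; (270,215), about 28 px; and (218,259), about 28 px. The first looks like the largest. The stand is at (348,199), with its lever pointing right to (402,182). I'll enlarge these and measure.

```bash
python3 - <<'E'
from h import *
import pickle
D=pickle.load(open('d0.pkl','rb'))
c,p,d=D['top']
a=cv2.resize(p[150:290,170:310],(560,560),interpolation=cv2.INTER_CUBIC)
b=cv2.resize(p[150:250,295:425],(728,560),interpolation=cv2.INTER_CUBIC)
cv2.imwrite('pics/crA.png',a[...,::-1]);cv2.imwrite('pics/crB.png',b[...,::-1])
P=cloud(c,d)
for n,(u,v) in dict(big=(215,206),s1=(270,215),s2=(218,259),ves=(346,200),lev=(402,182),jar=(331,127),ring=(264,124),tray=(231,128)).items():
    print(n,P[v,u].round(0),onplane(c,u,v,0).round(0))
hsv=cv2.cvtColor(p,cv2.COLOR_RGB2HSV)
red=((hsv[...,0]<8)|(hsv[...,0]>172))&(hsv[...,1]>150)&(hsv[...,2]>60)
red[:,430:]=0
v,u=np.nonzero(red); print('red',len(u),u.min(),u.max(),v.min(),v.max(), P[red].mean(0).round(1))
print('lever fit', cv2.fitLine(P[red][:,:2].astype(np.float32),cv2.DIST_L2,0,.01,.01).ravel())
blue=(hsv[...,0]>100)&(hsv[...,0]<125)&(hsv[...,1]>150)&(hsv[...,2]>40)
m=np.zeros_like(blue);m[150:250,295:405]=1; bm=(blue&m)
print(cv2.minAreaRect(P[bm][:,:2].astype(np.float32)), P[bm][:,2].mean())
E
```

```text
big [524. 182.  52.] [526. 187.   0.]
s1 [493.  16.  38.] [493.  16.   0.]
s2 [360. 182.   0.] [360. 182.   0.]
ves [ 532. -217.   42.] [ 533. -224.    0.]
lev [ 577. -375.  111.] [ 585. -408.    0.]
jar [ 742. -168.  127.] [ 767. -187.    0.]
ring [781.  26.   4.] [782.  26.   0.]
tray [772. 131.   3.] [773. 131.   0.]
red 113 393 411 176 186 [ 577.5 -371.6  125.2]
lever fit [ 2.5513420e-01 -9.6690565e-01  5.7752905e+02 -3.7156018e+02]
((0.0, 0.0), (0.0, 0.0), 0.0) nan<stdin>:18: RuntimeWarning: Mean of empty slice.
  ret = ret.dtype.type(ret / rcount)
```

View pics/crA.png

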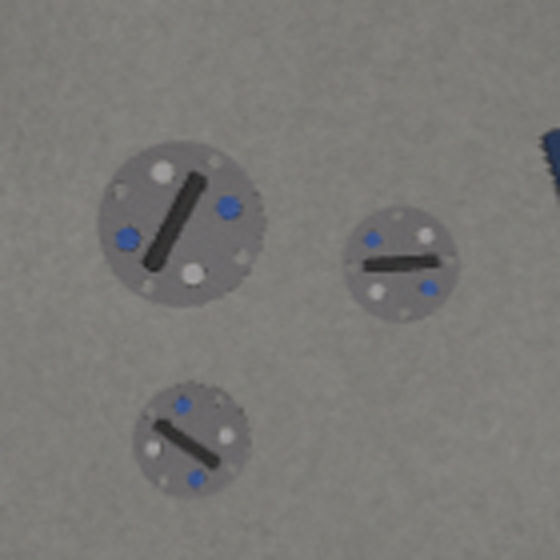

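View pics/crB.png

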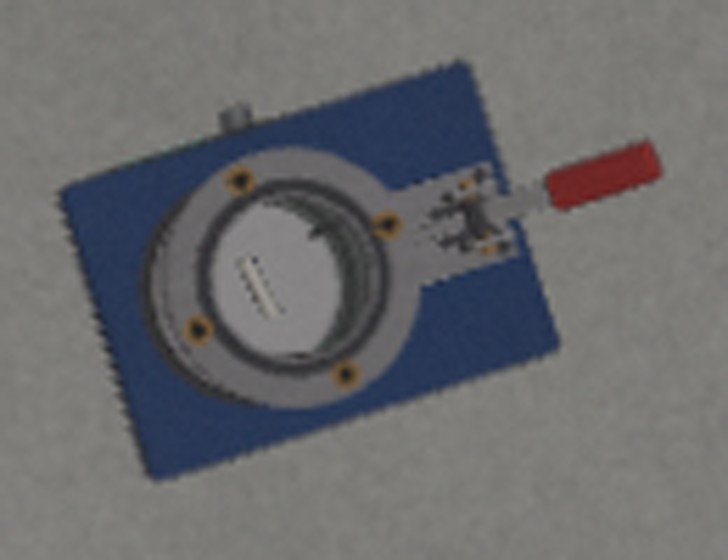

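The crops show the big plate centred at crop (182,223), with its handle running from (197,180) to (153,265) and holes near (215,161), (149,286), (121,190) and (242,257). It is about 42 px across, against 29 px for the other two, so it is the largest. The flange's brass threads are at crop (240,181), (388,224), (346,374) and (198,330). Next I'll measure everything precisely.

```bash
python3 - <<'E'
from h import *
import pickle
D=pickle.load(open('d0.pkl','rb'))
c,p,d=D['top']; P=cloud(c,d)
# threads
def px(x,y,s,ox,oy): return ((x+.5)/s-.5+ox,(y+.5)/s-.5+oy)
hsv=cv2.cvtColor(p,cv2.COLOR_RGB2HSV)
T=np.array([onplane(c,*px(x,y,5.6,295,150),165)[:2] for x,y in [(240,181),(388,224),(346,374),(198,330)]])
print('threads',T.round(1),'ctr',T.mean(0).round(1)); C=T.mean(0)
print('r',np.linalg.norm(T-C,axis=1).round(1),'ang',np.degrees(np.arctan2(*(T-C).T[::-1])).round(1))
# flange by depth
m=np.abs(P[...,2]-165)<6; m[:,:290]=0;m[:,405:]=0;m[:150]=0;m[250:]=0
print(m.sum(),cv2.minEnclosingCircle(P[m][:,:2].astype(np.float32)),P[m][:,2].mean())
# blue
b=p.astype(int); bm=(b[...,2]>b[...,0]+25)&(np.abs(P[...,2]-40)<8); bm[:,:295]=0
q=P[bm][:,:2].astype(np.float32); print('base',cv2.minAreaRect(q))
# plate
m=(P[...,2]>3)&(P[...,2]<15); m[:,:185]=0;m[:,245:]=0;m[:170]=0;m[240:]=0
n,l,s,ce=cv2.connectedComponentsWithStats(m.astype(np.uint8)); k=1+s[1:,4].argmax();print(cv2.minEnclosingCircle(P[l==k][:,:2].astype(np.float32)),P[l==k][:,2].mean(), P[l==k][:,:2].mean(0))
mh=(P[...,2]>46)&(P[...,2]<65); mh[:,:185]=0;mh[:,245:]=0;mh[:170]=0;mh[240:]=0
print('bar',mh.sum(),cv2.minAreaRect(P[mh][:,:2].astype(np.float32)),P[mh].mean(0))
H=np.array([onplane(c,*px(x,y,4,170,150),7)[:2] for x,y in [(215,161),(121,190),(149,286),(242,257)]]);print('holes',H.round(1),H.mean(0))
C=H.mean(0);print(np.linalg.norm(H-C,axis=1).round(1),np.degrees(np.arctan2(*(H-C).T[::-1])).round(1))
B=np.array([onplane(c,*px(x,y,4,170,150),56)[:2] for x,y in [(197,180),(153,265)]]);print('bar',B.round(1),B.mean(0),np.linalg.norm(B[0]-B[1]),np.degrees(np.arctan2(*(B[0]-B[1])[::-1])))
# scene cross-check
cs,ps,ds=D['scene'];Ps=cloud(cs,ds)
m=(Ps[...,2]>46)&(Ps[...,2]<65)&(np.hypot(Ps[...,0]-524,Ps[...,1]-182)<60)
print('scene bar',m.sum(),cv2.minAreaRect(Ps[m][:,:2].astype(np.float32)),Ps[m].mean(0))
m=(np.abs(Ps[...,2]-165)<4)&(np.hypot(Ps[...,0]-533,Ps[...,1]+200)<120);print('scene flange',m.sum(),cv2.minEnclosingCircle(Ps[m][:,:2].astype(np.float32)))
hs=cv2.cvtColor(ps,cv2.COLOR_RGB2HSV);r=((hs[...,0]<8)|(hs[...,0]>172))&(hs[...,1]>150)&(hs[...,2]>60);r[:,:120]=0
print('scene lever',r.sum(),Ps[r].min(0),Ps[r].max(0),Ps[r].mean(0))
E
```

```text
threads [[ 577.9 -173.7]
 [ 554.2 -247.9]
 [ 479.8 -223.5]
 [ 504.1 -149.6]] ctr [ 529.  -198.7]
r [55.  55.3 55.1 55. ] ang [  27.1  -62.9 -153.3  116.9]
1007 ((528.932373046875, -198.26254272460938), 65.78364562988281) 164.3648478341538
base ((538.4835815429688, -231.65579223632812), (167.09600830078125, 238.36465454101562), 15.883557319641113)
((528.2407836914062, 188.50926208496094), 70.94857025146484) 7.293270744654355 [527.61595523 186.35054474]
bar 126 ((527.7947998046875, 187.01126098632812), (14.292267799377441, 79.70603942871094), 59.87272262573242) [527.38808106 187.11964625  54.89354616]
holes [[575.8 159.2]
 [555.1 233.6]
 [479.6 213.2]
 [500.3 139.9]] [527.6906151  186.46169498]
[55.3 54.5 55.  54. ] [ -29.5   59.8  151.  -120.5]
bar [[558.4 169.2]
 [495.1 204.1]] [526.71484339 186.65132079] 72.26469613650711 -28.805147900063947
scene bar 158 ((532.1629028320312, 186.23699951171875), (16.713329315185547, 82.06471252441406), 60.99595260620117) [534.0320201  186.73345872  51.80581321]
scene flange 399 ((531.0941162109375, -198.72805786132812), 67.1582260131836)
scene lever 96 [ 573.41248321 -397.81005123   91.64869957] [1207.46234094  573.20922665  636.13673786] [ 592.42726541 -366.08289849  116.38902912]
```

```bash
cat > plan.py <<'E'
import sys
from h import *
# usage: plan.py x y z yawdeg  -> remaining shift and suggested rows
def wrap(a): return (a+180)%360-180
def plan(tx,ty,tz,yd,n=5,step=48):
    o=get_obs(); p=np.array(o['tool_pos']); r=o['tcp_rot']; y=np.degrees(r[2])
    print('t',round(o['time'],2),'pos',p.round(1),'yaw',round(y,2),'tilt',np.round([wrap(np.degrees(r[0])-180),np.degrees(r[1])],2),'F',o['contact_force'].round(1),'w',round(o['grip_width'],1),'q',o['joint_positions'].round(2))
    for i in range(n):
        d=np.array([tx,ty,tz])-p; dy=wrap(yd-y); L=np.linalg.norm(d)
        s=d*min(1,step/max(L,1e-6)); t=np.clip(dy,-8.5,8.5)
        a=np.radians(y); tool=[s[0]*np.cos(a)+s[1]*np.sin(a), s[0]*np.sin(a)-s[1]*np.cos(a), -s[2]]
        print('  ',np.round(tool,1),round(-t,2),'   left',round(L,1),round(dy,2)); p=p+s;y+=t
if __name__=='__main__': plan(*map(float,sys.argv[1:5]),*( [int(sys.argv[5])] if len(sys.argv)>5 else []))
E
python3 plan.py 450 300 260 105.5 8; python3 - <<'E'
from h import *
c=calibration('wrist');o=get_obs();R=np.array(c['R']);print('cam',(-R.T@np.array(c['t'])-o['tool_pos']).round(1))
E
```

```text
t 0.15 pos [168.4 497.  251.2] yaw 161.27 tilt [ 0.06 -0.01] F [-0.2  0.5 -0. ] w 92.0 q [ 1.1   0.34  1.52 -0.    1.28 -0.15]
   [-46.1 -13.4  -1.2] 8.5    left 343.8 -55.77
   [-47.5  -6.5  -1.2] 8.5    left 295.8 -47.27
   [-48.    0.6  -1.2] 8.5    left 247.8 -38.77
   [-47.4   7.7  -1.2] 8.5    left 199.8 -30.27
   [-45.7  14.6  -1.2] 8.5    left 151.8 -21.77
   [-43.   21.2  -1.2] 8.5    left 103.8 -13.27
   [-39.4  27.4  -1.2] 4.77    left 55.8 -4.77
   [-6.   4.9 -0.2] -0.0    left 7.8 0.0
cam [-77.7  25.2 132.9]
```

```bash
python3 -m jog '[0,-46,-13,-1,8.5, 0,-47,-6,-1,8.5, 0,-48,0,-1,8.5, 0,-47,8,-1,8.5, 0,-45,15,-1,8.5]'; python3 plan.py 600 0 260 105.5 8
```

```text
time: 0.65
tool_pos: [364.2, 359.1, 254.6]
tcp_rot: [-3.138, -0.0, 2.066]
contact_force: [-0.1, 1.8, 0.5]
grip_width: 91.4
t 0.65 pos [364.2 359.1 254.6] yaw 118.39 tilt [ 0.21 -0.02] F [-0.1  1.8  0.5] w 91.4 q [0.63 0.32 1.55 0.   1.28 0.13]
   [-47.8   4.1  -0.6] 8.5    left 429.6 -12.89
   [-46.7  11.1  -0.6] 4.39    left 381.6 -4.39
   [-45.7  14.7  -0.6] -0.0    left 333.6 0.0
   [-45.7  14.7  -0.6] -0.0    left 285.6 0.0
   [-45.7  14.7  -0.6] -0.0    left 237.6 0.0
   [-45.7  14.7  -0.6] -0.0    left 189.6 0.0
   [-45.7  14.7  -0.6] -0.0    left 141.6 0.0
   [-45.7  14.7  -0.6] -0.0    left 93.6 0.0
```

```bash
python3 -m jog '[1,-48,4,-1,8.5, 1,-47,11,-1,4.4, 1,-46,15,-1,0, 1,-46,15,-1,0, 1,-46,15,-1,0]'; python3 plan.py 590 -364 230 105.5 8
```

```text
time: 1.15
tool_pos: [500.7, 149.5, 258.2]
tcp_rot: [-3.137, 0.0, 1.831]
contact_force: [1.6, 1.0, -0.2]
grip_width: 56.6
t 1.15 pos [500.7 149.5 258.2] yaw 104.92 tilt [0.26 0.  ] F [ 1.6  1.  -0.2] w 56.6 q [ 0.14  0.33  1.52 -0.    1.3  -0.12]
   [-47.7  -4.2   2.6] -0.58    left 522.0 0.58
   [-47.7  -4.7   2.6] -0.0    left 474.0 0.0
   [-47.7  -4.7   2.6] -0.0    left 426.0 0.0
   [-47.7  -4.7   2.6] -0.0    left 378.0 0.0
   [-47.7  -4.7   2.6] -0.0    left 330.0 0.0
   [-47.7  -4.7   2.6] -0.0    left 282.0 0.0
   [-47.7  -4.7   2.6] -0.0    left 234.0 0.0
   [-47.7  -4.7   2.6] -0.0    left 186.0 0.0
```

```bash
python3 -m jog '[1,-46,15,-1,0, 1,-46,15,-1,0, 1,-47,14,0,0, 1,-47,12,0,0, 1,-47,11,0,0]'; python3 plan.py 575 -364 215 105.5 8
```

```text
time: 1.65
tool_pos: [627.5, -65.7, 258.7]
tcp_rot: [-3.136, -0.001, 1.831]
contact_force: [0.9, 0.6, 0.6]
grip_width: 16.4
t 1.65 pos [627.5 -65.7 258.7] yaw 104.89 tilt [ 0.34 -0.08] F [0.9 0.6 0.6] w 16.4 q [-0.23  0.54  1.19 -0.    1.42 -0.48]
   [-43.1 -20.    6.9] -0.61    left 306.0 0.61
   [-42.9 -20.4   6.9] -0.0    left 258.0 0.0
   [-42.9 -20.4   6.9] -0.0    left 210.0 0.0
   [-42.9 -20.4   6.9] -0.0    left 162.0 0.0
   [-42.9 -20.4   6.9] -0.0    left 114.0 0.0
   [-42.9 -20.4   6.9] -0.0    left 66.0 0.0
   [-16.1  -7.7   2.6] -0.0    left 18.0 0.0
   [ 0.  0. -0.] -0.0    left 0.0 0.0
```

```bash
python3 -m jog '[1,-43,-20,0,-0.6, 1,-43,-20,0,0, 1,-43,-20,5,0, 1,-43,-20,8,0, 1,-43,-20,10,0]'; python3 plan.py 575 -364 200 105.5 5
```

```text
time: 2.15
tool_pos: [589.0, -308.6, 232.8]
tcp_rot: [-3.136, -0.002, 1.843]
contact_force: [1.0, -0.4, 0.0]
grip_width: 0.8
t 2.15 pos [ 589.  -308.6  232.8] yaw 105.6 tilt [ 0.34 -0.13] F [ 1.  -0.4  0. ] w 0.8 q [-0.6   0.62  1.11 -0.    1.41 -0.87]
   [-36.1 -20.7  23.9] 0.1    left 65.9 -0.1
   [-13.5  -7.7   8.9] -0.0    left 17.9 0.0
   [ 0.  0. -0.] -0.0    left 0.0 0.0
   [ 0.  0. -0.] -0.0    left 0.0 0.0
   [ 0.  0. -0.] -0.0    left 0.0 0.0
```

```bash
python3 -m jog '[1,-36,-21,20,0, 1,-16,-8,14,0, 1,-3,0,0,0]'; python3 plan.py 575 -364 160 105.5 3; python3 - <<'E'
from h import *
for n in ('wrist','scene','top'):
    p,d=capture(n); cv2.imwrite(f'pics/{n}1.png',p[...,::-1])
    if n=='top': cv2.imwrite('pics/top1c.png',cv2.resize(p[150:250,295:425],(728,560),interpolation=cv2.INTER_CUBIC)[...,::-1])
    if n=='scene': cv2.imwrite('pics/scene1c.png',cv2.resize(p[100:230,110:260],(690,598),interpolation=cv2.INTER_CUBIC)[...,::-1])
E
```

```text
time: 2.45
tool_pos: [571.7, -377.3, 194.3]
tcp_rot: [-3.132, -0.005, 1.836]
contact_force: [-0.5, 0.2, 0.0]
grip_width: 0.4
t 2.45 pos [ 571.7 -377.3  194.3] yaw 105.18 tilt [ 0.52 -0.27] F [-0.5  0.2  0. ] w 0.4 q [-0.69  0.69  1.09 -0.    1.37 -0.96]
   [12.   6.7 34.3] -0.32    left 36.9 0.32
   [ 0.  0. -0.] -0.0    left 0.0 0.0
   [ 0.  0. -0.] -0.0    left 0.0 0.0
```

View pics/wrist1.png

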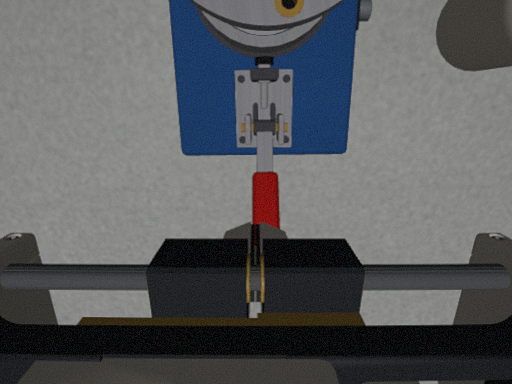

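View pics/scene1c.png

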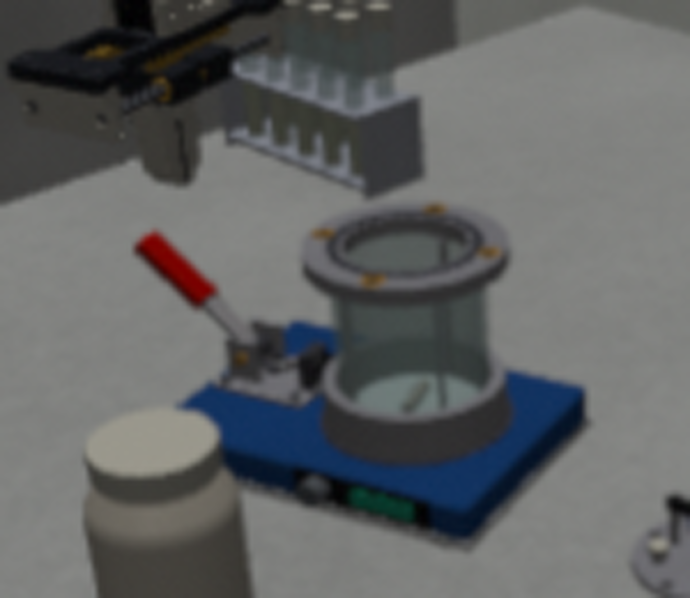

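The wrist view shows the red lever at about (264,200), in line with the shut fingers at u≈257. I'll shift about 6 mm in tool y and go down.

```bash
python3 -m jog '[1,12,6.5,30,-0.3, 1,2,1,5,0, 1,0,0,0,0]'; python3 plan.py 575 -364 145 105.5 2
```

```text
time: 2.9
tool_pos: [581.5, -354.4, 167.1]
tcp_rot: [-3.141, 0.004, 1.851]
contact_force: [-0.1, -0.9, 0.6]
grip_width: 0.2
t 2.9 pos [ 581.5 -354.4  167.1] yaw 106.07 tilt [0.04 0.22] F [-0.1 -0.9  0.6] w 0.2 q [-0.66  0.7   1.16 -0.    1.28 -0.94]
   [-7.4 -8.9 22.1] 0.57    left 24.9 -0.57
   [ 0.  0. -0.] -0.0    left 0.0 0.0
```

```bash
python3 -m jog '[1,-7,-8,10,0.5, 1,0,0,0,0, 1,0,0,0,0]'; python3 plan.py 575 -364 145 105.5 2
```

```text
time: 3.2
tool_pos: [577.1, -363.7, 160.3]
tcp_rot: [3.139, 0.008, 1.844]
contact_force: [-1.2, -0.0, 0.0]
grip_width: 0.6
t 3.2 pos [ 577.1 -363.7  160.3] yaw 105.68 tilt [-0.14  0.48] F [-1.2 -0.   0. ] w 0.6 q [-0.67  0.7   1.17 -0.    1.26 -0.95]
   [ 0.3 -2.1 15.3] 0.18    left 15.4 -0.18
   [ 0.  0. -0.] -0.0    left 0.0 0.0
```

```bash
python3 -m jog '[1,0,-2,20,0, 1,0,0,0,0]'; python3 plan.py 575 -364 130 105.5 1
```

```text
time: 3.4
tool_pos: [575.5, -365.6, 141.5]
tcp_rot: [3.138, 0.011, 1.843]
contact_force: [-0.6, 0.3, -0.9]
grip_width: 0.1
t 3.4 pos [ 575.5 -365.6  141.5] yaw 105.62 tilt [-0.22  0.6 ] F [-0.6  0.3 -0.9] w 0.1 q [-0.68  0.72  1.2  -0.    1.22 -0.95]
   [ 1.6 -0.  11.5] 0.12    left 11.6 -0.12
```

```bash
python3 -m jog '[1,-2,0,10,0, 1,-4,0,10,0]'; python3 plan.py 575 -364 130 105.5 1
```

```text
time: 3.6
tool_pos: [578.8, -373.3, 125.2]
tcp_rot: [3.134, 0.016, 1.843]
contact_force: [-3.5, 0.1, 3.3]
grip_width: 0.3
t 3.6 pos [ 578.8 -373.3  125.2] yaw 105.6 tilt [-0.45  0.94] F [-3.5  0.1  3.3] w 0.3 q [-0.68  0.74  1.2  -0.    1.19 -0.95]
   [10.  -1.1 -4.8] 0.1    left 11.1 -0.1
```

```bash
python3 -m jog '[1,-3,0,10,0, 1,-3,0,10,0]'; python3 plan.py 575 -364 130 105.5 1;python3 -m jog '[1,-2,0,10,0, 1,-2,0,8,0]'; python3 plan.py 575 -364 130 105.5 1
```

```text
time: 3.8
tool_pos: [581.0, -381.1, 105.3]
tcp_rot: [3.133, 0.019, 1.843]
contact_force: [0.4, 0.9, 0.3]
grip_width: 0.5
t 3.8 pos [ 581.  -381.1  105.3] yaw 105.57 tilt [-0.5   1.09] F [0.4 0.9 0.3] w 0.5 q [-0.69  0.77  1.2  -0.    1.16 -0.96]
   [ 18.1  -1.2 -24.7] 0.07    left 30.7 -0.07
time: 4.0
tool_pos: [582.3, -384.0, 92.0]
tcp_rot: [3.132, 0.016, 1.843]
contact_force: [-28.2, 29.8, 86.3]
grip_width: 0.5
t 4.0 pos [ 582.3 -384.    92. ] yaw 105.57 tilt [-0.53  0.93] F [-28.2  29.8  86.3] w 0.5 q [-0.69  0.79  1.2  -0.    1.14 -0.96]
   [ 21.2  -1.7 -38. ] 0.07    left 43.5 -0.07
```

The lever is on its stop, but I pressed on it with 86 N, which is hard. Backing off now.

```bash
python3 -m jog '[1,0,0,-15,0, 1,0,0,-30,0, 1,0,0,-40,0, 1,0,0,0,0, 1,0,0,0,0]'; python3 plan.py 575 -364 130 105.5 1
python3 - <<'E'
from h import *
p,d=capture('scene'); cv2.imwrite('pics/scene2c.png',cv2.resize(p[100:230,110:260],(690,598),interpolation=cv2.INTER_CUBIC)[...,::-1])
c=calibration('scene');P=cloud(c,d);hs=cv2.cvtColor(p,cv2.COLOR_RGB2HSV);r=((hs[...,0]<8)|(hs[...,0]>172))&(hs[...,1]>150)&(hs[...,2]>60);r[:,:100]=0;r[:,260:]=0
print('lever z',np.percentile(P[r],[5,50,95],axis=0).round(0))
E
```

```text
time: 4.5
tool_pos: [581.4, -381.5, 178.0]
tcp_rot: [3.133, 0.013, 1.843]
contact_force: [-0.4, 0.2, -0.9]
grip_width: 0.7
t 4.5 pos [ 581.4 -381.5  178. ] yaw 105.62 tilt [-0.51  0.72] F [-0.4  0.2 -0.9] w 0.7 q [-0.69  0.71  1.1   0.    1.31 -0.96]
   [17.4 -1.4 44.7] 0.12    left 51.5 -0.12
lever z [[ 578. -417.   61.]
 [ 591. -391.   65.]
 [ 602. -366.   67.]]
```

View pics/scene2c.png

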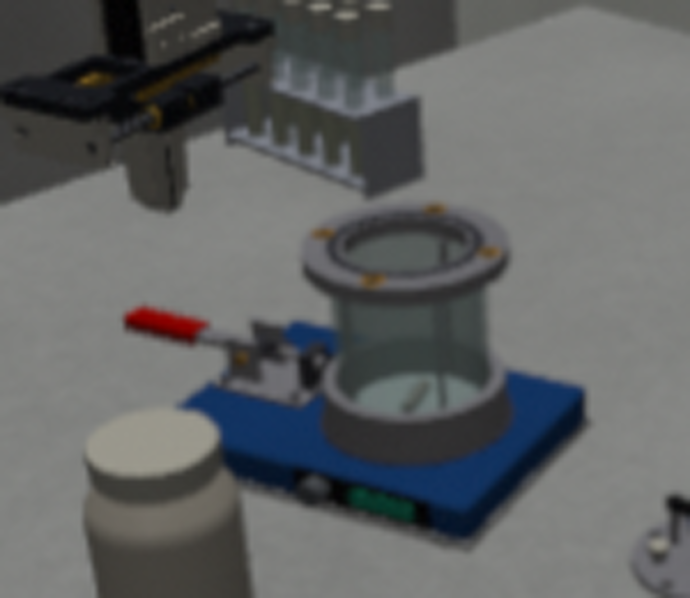

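Lever checks out as caught: it is level, its upper face reads z≈61–67 mm, and it stays there with the arm clear. Now on to the plate.

```bash
python3 -m jog '[0,0,0,-40,0, 0,25,0,-35,0, 0,45,0,0,0, 0,48,0,0,0, 0,48,0,0,0]'; python3 plan.py 528 187 230 150 12
```

```text
time: 5.05
tool_pos: [534.0, -221.4, 243.1]
tcp_rot: [3.14, 0.003, 1.836]
contact_force: [0.8, 0.3, 0.8]
grip_width: 35.9
t 5.05 pos [ 534.  -221.4  243.1] yaw 105.18 tilt [-0.11  0.18] F [0.8 0.3 0.8] w 35.9 q [-0.53  0.44  1.39 -0.    1.3  -0.79]
   [46.5 11.9  1.5] -8.5    left 408.7 44.82
   [44.2 18.6  1.5] -8.5    left 360.7 36.32
   [41.  24.9  1.5] -8.5    left 312.7 27.82
   [36.8 30.7  1.5] -8.5    left 264.7 19.32
   [31.9 35.8  1.5] -8.5    left 216.7 10.82
   [26.2 40.2  1.5] -2.32    left 168.7 2.32
   [24.6 41.2  1.5] -0.0    left 120.7 0.0
   [24.6 41.2  1.5] -0.0    left 72.7 0.0
   [12.7 21.2  0.8] -0.0    left 24.7 0.0
   [ 0.  0. -0.] -0.0    left 0.0 0.0
   [ 0.  0. -0.] -0.0    left 0.0 0.0
   [ 0.  0. -0.] -0.0    left 0.0 0.0
```

```bash
python3 -m jog '[0,46,12,0,-8.5, 0,44,19,0,-8.5, 0,41,25,0,-8.5, 0,37,31,0,-8.5, 0,32,36,0,-8.5]'; python3 plan.py 528 187 230 150 5
```

```text
time: 5.55
tool_pos: [524.8, 27.3, 235.4]
tcp_rot: [-3.138, -0.008, 2.589]
contact_force: [0.9, 0.3, 0.0]
grip_width: 75.6
t 5.55 pos [524.8  27.3 235.4] yaw 148.32 tilt [ 0.18 -0.48] F [0.9 0.3 0. ] w 75.6 q [-0.09  0.36  1.54  0.    1.25 -1.11]
   [24.4 41.3  1.6] -1.68    left 159.9 1.68
   [23.2 42.   1.6] -0.0    left 111.9 0.0
   [23.2 42.   1.6] -0.0    left 63.9 0.0
   [ 7.6 13.9  0.5] -0.0    left 15.9 0.0
   [ 0.  0. -0.] -0.0    left 0.0 0.0
```

```bash
python3 -m jog '[0,24,41,1,-1.5, 0,23,42,1,0, 0,20,38,0,0, 0,2,6,0,0, 0,0,0,0,0]'; python3 plan.py 528 187 200 150 2
python3 - <<'E'
from h import *
import pickle
c=calibration('wrist');p,d=capture('wrist'); cv2.imwrite('pics/wrist3.png',p[...,::-1]);pickle.dump((c,p,d),open('w3.pkl','wb'))
E
```

```text
time: 6.05
tool_pos: [525.6, 183.4, 225.5]
tcp_rot: [-3.133, -0.019, 2.628]
contact_force: [0.5, 0.0, -0.6]
grip_width: 91.4
t 6.05 pos [525.6 183.4 225.5] yaw 150.59 tilt [ 0.52 -1.09] F [ 0.5  0.  -0.6] w 91.4 q [ 0.2   0.43  1.46  0.01  1.27 -0.86]
   [-0.3  4.4 25.5] 0.59    left 25.9 -0.59
   [ 0.  0. -0.] -0.0    left 0.0 0.0
```

View pics/wrist3.png

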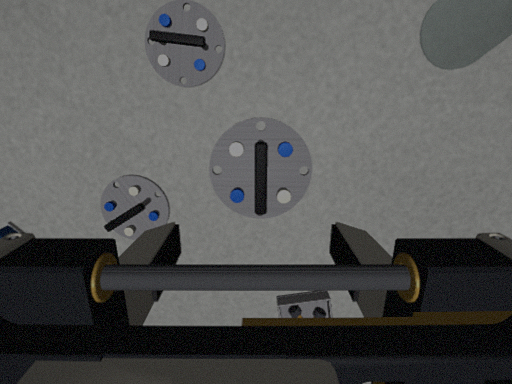

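The wrist view shows the plate at about (261,167) px, with its bar running (261,142)–(261,214), nearly square to the jaws. Holes 0 and 2 are at about (261,126) and under the bar's near end, and the side holes are at (217,170) and (304,170). Now to measure it.

```bash
cat > mplate.py <<'E'
from h import *
import pickle,sys
c,p,d=pickle.load(open(sys.argv[1],'rb')); P=cloud(c,d)
reg=np.hypot(P[...,0]-528,P[...,1]-187)<85
m=reg&(P[...,2]>3)&(P[...,2]<12)&(p.max(-1)>60)
n,l,s,ce=cv2.connectedComponentsWithStats(m.astype(np.uint8));k=1+s[1:,4].argmax();q=P[l==k]
print('disc',cv2.minEnclosingCircle(q[:,:2].astype(np.float32)),q[:,2].mean())
m=reg&(P[...,2]>44)&(P[...,2]<70); q=P[m]
r=cv2.minAreaRect(q[:,:2].astype(np.float32));print('bar depth',m.sum(),r,q.mean(0).round(1))
dk=(p.max(-1)<45)&reg; n,l,s,ce=cv2.connectedComponentsWithStats(dk.astype(np.uint8));k=1+s[1:,4].argmax()
v,u=np.nonzero(l==k); W=np.array([onplane(c,a,b,56) for a,b in zip(u,v)])[:,:2].astype(np.float32)
f=cv2.fitLine(W,cv2.DIST_L2,0,.01,.01).ravel();print('dark',cv2.minAreaRect(W),'ang',np.degrees(np.arctan2(f[1],f[0])))
E
python3 mplate.py w3.pkl
```

```text
disc ((527.1925048828125, 186.09642028808594), 65.1771469116211) 6.962079412217838
bar depth 920 ((526.6743774414062, 186.4025421142578), (13.627970695495605, 81.09628295898438), 60.6072883605957) [525.  187.1  55.5]
dark ((675.3814697265625, 91.59173583984375), (726.8468017578125, 244.98971557617188), 61.21049499511719) ang 59.22747
```

```bash
python3 -m jog '[0,-1,3,30,0, 0,0,0,40,0, 0,0,0,30,0, 0,0,0,5,0, 0,0,0,0,0]'; python3 plan.py 527 186.4 75 150.6 2
```

```text
time: 6.6
tool_pos: [527.2, 177.4, 117.1]
tcp_rot: [-3.131, -0.018, 2.619]
contact_force: [0.9, -0.1, 0.5]
grip_width: 91.9
t 6.6 pos [527.2 177.4 117.1] yaw 150.06 tilt [ 0.59 -1.05] F [ 0.9 -0.1  0.5] w 91.9 q [ 0.18  0.55  1.6   0.    1.02 -0.87]
   [ 4.7  7.7 42.1] -0.54    left 43.0 0.54
   [ 0.  0. -0.] -0.0    left 0.0 0.0
```

```bash
python3 -m jog '[0,5,8,15,-0.5, 0,0,0,15,0, 0,0,0,0,0]'; python3 plan.py 527 186.4 75 150.6 2
```

```text
time: 6.9
tool_pos: [528.8, 186.7, 88.7]
tcp_rot: [-3.136, -0.014, 2.626]
contact_force: [0.1, 0.8, -0.6]
grip_width: 91.6
t 6.9 pos [528.8 186.7  88.7] yaw 150.46 tilt [ 0.34 -0.79] F [ 0.1  0.8 -0.6] w 91.6 q [ 0.2   0.59  1.62  0.01  0.95 -0.86]
   [ 1.4 -1.1 13.7] -0.14    left 13.8 0.14
   [ 0.  0. -0.] -0.0    left 0.0 0.0
```

```bash
python3 -m jog '[0,0,0,10,0, 0,0,0,0,0, 0,0,0,0,0]'; python3 plan.py 527 186.4 56 150.6 2
```

```text
time: 7.2
tool_pos: [530.0, 187.5, 80.0]
tcp_rot: [-3.138, -0.011, 2.627]
contact_force: [0.7, -0.8, -0.4]
grip_width: 92.2
t 7.2 pos [530.  187.5  80. ] yaw 150.5 tilt [ 0.18 -0.62] F [ 0.7 -0.8 -0.4] w 92.2 q [ 0.2   0.6   1.62  0.01  0.93 -0.86]
   [ 2.1 -2.5 24. ] -0.1    left 24.2 0.1
   [ 0.  0. -0.] -0.0    left 0.0 0.0
```

```bash
python3 -m jog '[0,2,-2,12,0, 0,0,0,9,0, 0,0,0,0,0]'; python3 plan.py 527 186.4 56 150.6 2
```

```text
time: 7.5
tool_pos: [528.2, 187.2, 60.0]
tcp_rot: [-3.141, -0.008, 2.627]
contact_force: [0.2, -0.8, -0.5]
grip_width: 91.8
t 7.5 pos [528.2 187.2  60. ] yaw 150.52 tilt [ 0.05 -0.47] F [ 0.2 -0.8 -0.5] w 91.8 q [ 0.2   0.63  1.64  0.01  0.88 -0.86]
   [ 0.7 -1.3  4. ] -0.08    left 4.3 0.08
   [ 0.  0. -0.] -0.0    left 0.0 0.0
```

```bash
python3 -m jog '[0,1,-1,3.5,0, 0.3,0,0,0,0, 0.6,0,0,0,0]'; python3 plan.py 527 186.4 56 150.6 1; python3 -m jog '[0.8,0,0,0,0, 1,0,0,0,0, 1,0,0,0,0, 1,0,0,0,0, 1,0,0,0,0]'; python3 plan.py 527 186.4 56 150.6 1
```

```text
time: 7.8
tool_pos: [527.4, 187.0, 57.1]
tcp_rot: [3.141, -0.007, 2.627]
contact_force: [-0.0, 0.0, -0.4]
grip_width: 80.2
t 7.8 pos [527.4 187.   57.1] yaw 150.52 tilt [-0.01 -0.41] F [-0.   0.  -0.4] w 80.2 q [ 0.2   0.63  1.65  0.01  0.87 -0.86]
   [ 0.1 -0.8  1.1] -0.08    left 1.4 0.08
time: 8.3
tool_pos: [528.0, 187.1, 58.0]
tcp_rot: [3.14, -0.006, 2.627]
contact_force: [0.1, 0.2, -0.4]
grip_width: 40.5
t 8.3 pos [528.  187.1  58. ] yaw 150.52 tilt [-0.07 -0.34] F [ 0.1  0.2 -0.4] w 40.5 q [ 0.2   0.63  1.65  0.01  0.87 -0.86]
   [ 0.5 -1.1  2. ] -0.08    left 2.3 0.08
```

```bash
python3 -m jog '[1,0,-0.5,2,0, 1,0,0,0,0, 1,0,0,0,0, 1,0,0,0,0, 1,0,0,0,0]'; python3 plan.py 527 186.4 56 150.6 1;  python3 -m jog '[1,0,0,0,0, 1,0,0,0,0]'; python3 plan.py 527 186.4 56 150.6 1
```

```text
time: 8.8
tool_pos: [527.7, 186.7, 55.7]
tcp_rot: [3.14, -0.006, 2.627]
contact_force: [-0.3, -0.8, -0.2]
grip_width: 13.5
t 8.8 pos [527.7 186.7  55.7] yaw 150.51 tilt [-0.07 -0.34] F [-0.3 -0.8 -0.2] w 13.5 q [ 0.2   0.63  1.65  0.01  0.86 -0.86]
   [ 0.5 -0.7 -0.3] -0.09    left 0.9 0.09
time: 9.0
tool_pos: [527.7, 186.7, 55.7]
tcp_rot: [3.14, -0.006, 2.627]
contact_force: [0.7, 1.3, -0.0]
grip_width: 13.4
t 9.0 pos [527.7 186.7  55.7] yaw 150.52 tilt [-0.07 -0.34] F [ 0.7  1.3 -0. ] w 13.4 q [ 0.2   0.63  1.65  0.01  0.86 -0.86]
   [ 0.5 -0.7 -0.3] -0.08    left 0.9 0.08
```

Gripped, opening 13.4 mm on the 14 mm bar. Lifting gently.

```bash
python3 -m jog '[1,0,0,-6,0, 1,0,0,-12,0, 1,0,0,-20,0, 1,0,0,-30,0, 1,0,0,-30,0]'; python3 plan.py 527 186.4 280 150.6 1;  python3 -m jog '[1,0,0,-35,0, 1,0,0,-35,0, 1,0,0,-30,0, 1,0,0,-15,0,1,0,0,0,0]'; python3 plan.py 527 100 285 140 3
python3 - <<'E'
from h import *
p,d=capture('scene'); cv2.imwrite('pics/scene4c.png',cv2.resize(p[140:290,210:360],(600,600),interpolation=cv2.INTER_CUBIC)[...,::-1])
E
```

```text
time: 9.5
tool_pos: [523.1, 185.1, 151.6]
tcp_rot: [-3.13, -0.02, 2.627]
contact_force: [0.5, 0.5, -5.9]
grip_width: 13.5
t 9.5 pos [523.1 185.1 151.6] yaw 150.51 tilt [ 0.64 -1.14] F [ 0.5  0.5 -5.9] w 13.5 q [ 0.2   0.5   1.56  0.01  1.1  -0.86]
   [ -1.    1.2 -48. ] -0.09    left 128.5 0.09
time: 10.0
tool_pos: [524.1, 184.6, 277.4]
tcp_rot: [-3.133, -0.017, 2.627]
contact_force: [-0.0, 0.4, -7.1]
grip_width: 13.7
t 10.0 pos [524.1 184.6 277.4] yaw 150.51 tilt [ 0.52 -0.98] F [-0.   0.4 -7.1] w 13.7 q [ 0.2   0.39  1.38  0.    1.39 -0.86]
   [-24.9 -40.8  -4.3] 8.5    left 85.0 -10.51
   [-23.7 -28.3  -3.3] 2.01    left 37.0 -2.01
   [ 0.  0. -0.] -0.0    left 0.0 0.0
```

View pics/scene4c.png

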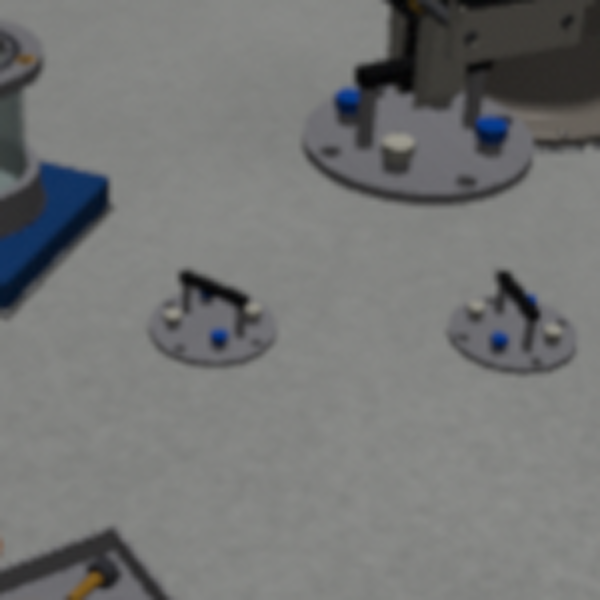

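The scene view shows the plate hanging level from the bar, clear of the two small ones at (213,320) and (513,330). Carrying it over the vessel.

```bash
python3 plan.py 529 -198 285 117 9; python3 -m jog '[1,-8,-13,-8,3, 1,-14,-26,-8,4, 1,-19,-34,0,4, 1,-21,-32,0,4, 1,-24,-31,0,4]'; python3 plan.py 529 -198 285 117 7
```

```text
t 10.05 pos [523.7 184.6 276.2] yaw 150.51 tilt [ 0.58 -1.05] F [ 0.6  1.1 -7.1] w 13.8 q [ 0.2   0.39  1.38  0.    1.39 -0.86]
   [-24.2 -41.4  -1.1] 8.5    left 382.7 -33.51
   [-30.1 -37.4  -1.1] 8.5    left 334.7 -25.01
   [-35.3 -32.6  -1.1] 8.5    left 286.7 -16.51
   [-39.7 -27.   -1.1] 8.01    left 238.7 -8.01
   [-43.1 -21.2  -1.1] -0.0    left 190.7 0.0
   [-43.1 -21.2  -1.1] -0.0    left 142.7 0.0
   [-43.1 -21.2  -1.1] -0.0    left 94.7 0.0
   [-41.9 -20.6  -1.1] -0.0    left 46.7 0.0
   [ 0.  0. -0.] -0.0    left 0.0 0.0
time: 10.55
tool_pos: [503.3, 21.6, 286.9]
tcp_rot: [-3.116, -0.022, 2.285]
contact_force: [1.4, -0.8, -6.6]
grip_width: 13.7
t 10.55 pos [503.3  21.6 286.9] yaw 130.93 tilt [ 1.48 -1.26] F [ 1.4 -0.8 -6.6] w 13.7 q [-0.11  0.3   1.49 -0.    1.39 -0.82]
   [-39.7 -27.    0.4] 8.5    left 221.1 -13.93
   [-43.2 -20.9   0.4] 5.43    left 173.1 -5.43
   [-45.  -16.7   0.4] -0.0    left 125.1 0.0
   [-45.  -16.7   0.4] -0.0    left 77.1 0.0
   [-27.3 -10.1   0.3] -0.0    left 29.1 0.0
   [ 0.  0. -0.] -0.0    left 0.0 0.0
   [ 0.  0. -0.] -0.0    left 0.0 0.0
```

```bash
python3 -m jog '[1,-26,-14,0,4, 1,-26,-12,0,4, 1,-25,-11,0,4, 1,-24,-10,0,1, 1,-20,-8,0,0]'; python3 plan.py 529 -198 285 117 4
```

```text
time: 11.05
tool_pos: [518.4, -119.9, 280.4]
tcp_rot: [-3.099, -0.023, 2.034]
contact_force: [0.7, -0.5, -6.0]
grip_width: 13.5
t 11.05 pos [ 518.4 -119.9  280.4] yaw 116.54 tilt [ 2.44 -1.31] F [ 0.7 -0.5 -6. ] w 13.5 q [-0.36  0.36  1.42 -0.02  1.41 -0.82]
   [-45.4 -15.4  -2.8] -0.46    left 78.9 0.46
   [-29.1 -10.2  -1.8] -0.0    left 30.9 0.0
   [ 0.  0. -0.] -0.0    left 0.0 0.0
   [ 0.  0. -0.] -0.0    left 0.0 0.0
```

```bash
python3 -m jog '[1,-18,-6,0,0, 1,-18,-6,0,0, 1,-15,-5,0,0, 1,-10,-4,0,0, 1,-5,-2,0,0]'; python3 plan.py 529 -198 285 117 1;python3 -m jog '[1,0,0,0,0, 1,0,0,0,0, 1,0,0,0,0]'; python3 plan.py 529 -198 285 117 1
```

```text
time: 11.55
tool_pos: [523.2, -196.4, 273.9]
tcp_rot: [-3.09, -0.032, 2.023]
contact_force: [1.6, -0.5, -6.7]
grip_width: 13.9
t 11.55 pos [ 523.2 -196.4  273.9] yaw 115.93 tilt [ 2.95 -1.81] F [ 1.6 -0.5 -6.7] w 13.9 q [-0.48  0.42  1.34 -0.02  1.43 -0.93]
   [ -4.    4.5 -11.1] -1.07    left 12.6 1.07
time: 11.85
tool_pos: [522.9, -195.7, 273.4]
tcp_rot: [-3.09, -0.033, 2.023]
contact_force: [0.9, -0.7, -5.7]
grip_width: 13.8
t 11.85 pos [ 522.9 -195.7  273.4] yaw 115.91 tilt [ 2.98 -1.92] F [ 0.9 -0.7 -5.7] w 13.8 q [-0.48  0.42  1.34 -0.02  1.43 -0.93]
   [ -4.7   4.5 -11.6] -1.09    left 13.3 1.09
```

Holding at a standstill over the vessel, the tool has leaned about 3.5° radially inward, because rows bake in the tracking lag. Captures let the arm settle onto its target, so I'll test raising with a settle after each row, then lowering in plain rows.

```bash
cat > st.py <<'E'
from h import *
import sys
for i in range(int(sys.argv[1])): capture('wrist')
o=get_obs();r=o['tcp_rot'];y=r[2];a=np.array([-r[1],np.angle(np.exp(1j*(r[0]-np.pi)))])
w=np.array([a[0]*np.cos(y)-a[1]*np.sin(y),a[0]*np.sin(y)+a[1]*np.cos(y)]);q=o['joint_positions'][0]
b=np.array([[np.cos(q),np.sin(q)],[-np.sin(q),np.cos(q)]])@w
print('t',round(o['time'],2),'pos',o['tool_pos'].round(1),'yaw',np.degrees(y).round(2),'lean rad/tan deg',np.degrees(b).round(2),'q',o['joint_positions'].round(3),'F',o['contact_force'].round(1))
E
python3 st.py 0; python3 -m jog '[1,0,0,-20,0]'; python3 st.py 1; python3 st.py 1;python3 st.py 1
```

```text
t 11.85 pos [ 522.9 -195.7  273.4] yaw 115.91 lean rad/tan deg [-3.31 -1.26] q [-0.484  0.422  1.343 -0.022  1.435 -0.933] F [ 0.9 -0.7 -5.7]
time: 11.95
tool_pos: [523.0, -194.5, 291.1]
tcp_rot: [-3.086, -0.038, 2.024]
contact_force: [-0.0, -0.7, -6.2]
grip_width: 13.6
t 12.0 pos [ 524.8 -195.2  296.4] yaw 115.98 lean rad/tan deg [-3.16 -1.24] q [-0.482  0.41   1.298 -0.022  1.488 -0.933] F [ 0.8 -0.4 -1.7]
t 12.05 pos [ 525.2 -195.6  295.8] yaw 115.97 lean rad/tan deg [-3.02 -1.25] q [-0.482  0.411  1.299 -0.022  1.484 -0.933] F [ 1.3 -0.4 -5.9]
t 12.1 pos [ 524.8 -195.5  294.5] yaw 115.97 lean rad/tan deg [-3.12 -1.25] q [-0.482  0.411  1.302 -0.022  1.483 -0.933] F [-0.5  0.2 -6.7]
```

```bash
python3 -m jog '[1,0,0,-40,0]'>/dev/null; python3 st.py 2;python3 -m jog '[1,0,0,-40,0]' >/dev/null; python3 st.py 2; python3 -m jog '[1,0,0,20,0, 1,0,0,20,0, 1,0,0,20,0, 1,0,0,15,0]'; python3 st.py 0;python3 st.py 1
```

```text
t 12.3 pos [ 528.7 -196.   338.5] yaw 116.01 lean rad/tan deg [-2.61 -1.24] q [-0.48   0.395  1.208 -0.022  1.584 -0.934] F [ 1.1  0.2 -5.5]
t 12.5 pos [ 531.9 -196.4  382.3] yaw 116.05 lean rad/tan deg [-2.1  -1.24] q [-0.478  0.388  1.104 -0.022  1.686 -0.935] F [ 1.1 -1.5 -4.8]
time: 12.9
tool_pos: [529.0, -196.2, 301.0]
tcp_rot: [-3.105, -0.013, 2.026]
contact_force: [-0.0, 0.1, -5.8]
grip_width: 13.5
t 12.9 pos [ 529.  -196.2  301. ] yaw 116.1 lean rad/tan deg [-1.86 -1.24] q [-0.48   0.404  1.295 -0.022  1.475 -0.933] F [-0.   0.1 -5.8]
t 12.95 pos [ 528.  -195.7  298.1] yaw 116.1 lean rad/tan deg [-2.16 -1.24] q [-0.48   0.406  1.3   -0.022  1.474 -0.933] F [ -1.7   0.8 -10.1]
```

That works: lean went from −3.3° to −2.1°. Repeating.

```bash
for i in 1 2; do python3 -m jog '[1,0,0,-45,0]'>/dev/null; python3 st.py 2; done; python3 -m jog '[1,0,0,20,0, 1,0,0,25,0, 1,0,0,25,0, 1,0,0,20,0]'>/dev/null; python3 st.py 0;  for i in 1 2; do python3 -m jog '[1,0,0,-45,0]'>/dev/null; python3 st.py 2; done
```

```text
t 13.15 pos [ 531.3 -196.1  346.1] yaw 116.12 lean rad/tan deg [-1.75 -1.24] q [-0.478  0.389  1.197 -0.022  1.586 -0.934] F [ 1.5 -1.1 -4.9]
t 13.35 pos [ 534.3 -196.4  395.5] yaw 116.13 lean rad/tan deg [-1.15 -1.24] q [-0.476  0.381  1.079 -0.022  1.702 -0.934] F [ 0.6 -0.3 -5.3]
t 13.75 pos [ 533.8 -198.2  301.9] yaw 116.17 lean rad/tan deg [-0.4  -1.24] q [-0.479  0.399  1.3   -0.022  1.45  -0.933] F [-0.4  0.6 -6.1]
t 13.95 pos [ 535.6 -197.9  348.9] yaw 116.17 lean rad/tan deg [-0.02 -1.24] q [-0.477  0.38   1.203 -0.022  1.559 -0.933] F [ 1.4 -0.3 -3.6]
t 14.15 pos [ 538.1 -198.   399.2] yaw 116.18 lean rad/tan deg [ 0.79 -1.24] q [-0.475  0.369  1.087 -0.022  1.672 -0.934] F [ 1.  -0.7 -4.4]
```

```bash
python3 -m jog '[1,18,9,0,0, 1,18,9,0,0, 1,18,9,0,0, 1,18,9,0,0]'>/dev/null; python3 st.py 0; for i in 1 2; do python3 -m jog '[1,-36,-18,0,0]'>/dev/null; python3 st.py 2; done
```

```text
t 14.55 pos [ 542.1 -119.5  393.9] yaw 115.89 lean rad/tan deg [ 1.43 -1.45] q [-0.342  0.325  1.166 -0.025  1.626 -0.795] F [ 0.2 -1.  -6. ]
t 14.75 pos [ 542.4 -162.7  393.7] yaw 115.83 lean rad/tan deg [ 1.71 -1.52] q [-0.413  0.345  1.137 -0.027  1.629 -0.866] F [-1.2  0.3 -6.8]
t 14.95 pos [ 542.2 -207.6  393.3] yaw 115.6 lean rad/tan deg [ 1.96 -1.59] q [-0.484  0.372  1.098 -0.028  1.637 -0.933] F [-1.   1.8 -6.3]
```

```bash
python3 -m jog '[1,-18,-9,0,0, 1,-18,-9,0,0, 1,-18,-9,0,0, 1,-18,-9,0,0]'>/dev/null; python3 st.py 0; for i in 1 2; do python3 -m jog '[1,36,18,0,0]'>/dev/null; python3 st.py 2; done;  python3 -m jog '[1,0,0,40,0]'>/dev/null; python3 st.py 2
```

```text
t 15.35 pos [ 543.1 -291.7  391.9] yaw 115.58 lean rad/tan deg [ 2.56 -1.31] q [-0.606  0.443  0.994 -0.023  1.66  -1.055] F [ 0.1 -0.6 -6.1]
t 15.55 pos [ 544.3 -249.2  388.5] yaw 115.64 lean rad/tan deg [ 2.41 -1.31] q [-0.546  0.406  1.061 -0.023  1.633 -0.996] F [ 1.7 -0.8 -5.3]
t 15.75 pos [ 545.5 -205.1  385.7] yaw 115.83 lean rad/tan deg [ 2.3  -1.28] q [-0.48   0.373  1.117 -0.022  1.611 -0.932] F [ 1.4 -1.4 -6.7]
t 15.95 pos [ 544.6 -205.   339.3] yaw 115.9 lean rad/tan deg [ 1.67 -1.27] q [-0.481  0.388  1.217 -0.022  1.508 -0.931] F [-1.2  0.1 -7.7]
```

```bash
for k in 1 2; do python3 -m jog '[1,-18,-9,0,0, 1,-18,-9,0,0, 1,-18,-9,0,0, 1,-18,-9,0,0, 1,-10,-5,0,0]'>/dev/null; python3 st.py 0; for i in 1 2; do python3 -m jog '[1,42,21,0,0]'>/dev/null; python3 st.py 2; done; done
```

```text
t 16.45 pos [ 545.4 -300.3  344.8] yaw 116.01 lean rad/tan deg [ 2.15 -1.02] q [-0.618  0.465  1.083 -0.018  1.556 -1.072] F [ 0.7 -0.6 -5.9]
t 16.65 pos [ 546.3 -249.8  343.6] yaw 116.12 lean rad/tan deg [ 2.   -0.97] q [-0.548  0.421  1.155 -0.017  1.531 -1.004] F [-0.6  0.2 -5.9]
t 16.85 pos [ 547.  -198.3  343.1] yaw 116.35 lean rad/tan deg [ 1.88 -0.88] q [-0.472  0.384  1.213 -0.015  1.512 -0.931] F [-0.2 -2.  -7.2]
t 17.35 pos [ 548.8 -291.3  349.8] yaw 116.76 lean rad/tan deg [ 2.35 -0.51] q [-0.607  0.458  1.08  -0.009  1.562 -1.074] F [ 0.6 -0.7 -7.7]
t 17.55 pos [ 548.7 -241.   348.6] yaw 116.87 lean rad/tan deg [ 2.18 -0.47] q [-0.538  0.414  1.152 -0.008  1.537 -1.007] F [ 1.1 -0.2 -6.6]
t 17.75 pos [ 548.5 -189.5  348. ] yaw 117.11 lean rad/tan deg [ 2.04 -0.39] q [-0.461  0.377  1.21  -0.007  1.519 -0.934] F [-0.6 -0.5 -6.9]
```

```bash
python3 -m jog '[1,1,-21,0,0]'>/dev/null; python3 st.py 2; python3 -m jog '[1,0,0,30,0]'>/dev/null; python3 st.py 2; python3 -m jog '[1,0,0,25,0]'>/dev/null; python3 st.py 2; python3 plan.py 529 -198.4 270 117 1
```

```text
t 17.95 pos [ 528.2 -198.2  348.4] yaw 117.14 lean rad/tan deg [ 2.04 -0.35] q [-0.492  0.344  1.257 -0.006  1.504 -0.965] F [-0.3 -0.6 -5.7]
t 18.15 pos [ 527.9 -198.3  315.4] yaw 117.13 lean rad/tan deg [ 1.66 -0.33] q [-0.492  0.36   1.322 -0.006  1.431 -0.965] F [-0.1 -0.2 -7.2]
t 18.35 pos [ 527.5 -198.3  288. ] yaw 117.12 lean rad/tan deg [ 1.3  -0.31] q [-0.493  0.377  1.37  -0.006  1.371 -0.965] F [-0.6 -0.4 -7. ]
t 18.35 pos [ 527.5 -198.3  288. ] yaw 117.12 tilt [-0.48  1.24] F [-0.6 -0.4 -7. ] w 13.6 q [-0.49  0.38  1.37 -0.01  1.37 -0.97]
   [-0.8  1.3 18. ] 0.12    left 18.1 -0.12
```

```bash
python3 -m jog '[1,0,0,-20,0, 1,0,0,-20,0, 1,0,0,-10,0]'>/dev/null; python3 st.py 0; for i in 1 2; do python3 -m jog '[1,0,0,25,0]'>/dev/null; python3 st.py 2;done; python3 - <<'E'
from h import *
import pickle
D={}
for n in ("scene","top","wrist"):
    c=calibration(n); p,d=capture(n); D[n]=(c,p,d); cv2.imwrite(f"pics/{n}5.png",p[...,::-1])
p=D['top'][1];cv2.imwrite('pics/top5c.png',cv2.resize(p[150:250,295:425],(728,560),interpolation=cv2.INTER_CUBIC)[...,::-1])
p=D['scene'][1];cv2.imwrite('pics/scene5c.png',cv2.resize(p[80:230,110:285],(700,600),interpolation=cv2.INTER_CUBIC)[...,::-1])
pickle.dump(D,open('d5.pkl','wb'))
E
```

```text
t 18.65 pos [ 526.8 -197.4  341. ] yaw 117.12 lean rad/tan deg [ 1.07 -0.28] q [-0.492  0.353  1.264 -0.005  1.506 -0.965] F [ 0.9 -0.4 -5.2]
t 18.85 pos [ 526.4 -197.4  314.8] yaw 117.12 lean rad/tan deg [ 0.86 -0.27] q [-0.493  0.365  1.316 -0.005  1.446 -0.965] F [-1.6 -0.1 -6.8]
t 19.05 pos [ 525.4 -197.   287.5] yaw 117.13 lean rad/tan deg [ 0.48 -0.27] q [-0.493  0.381  1.366 -0.005  1.386 -0.965] F [-0.3 -0.2 -7.2]
```

View pics/scene5c.png

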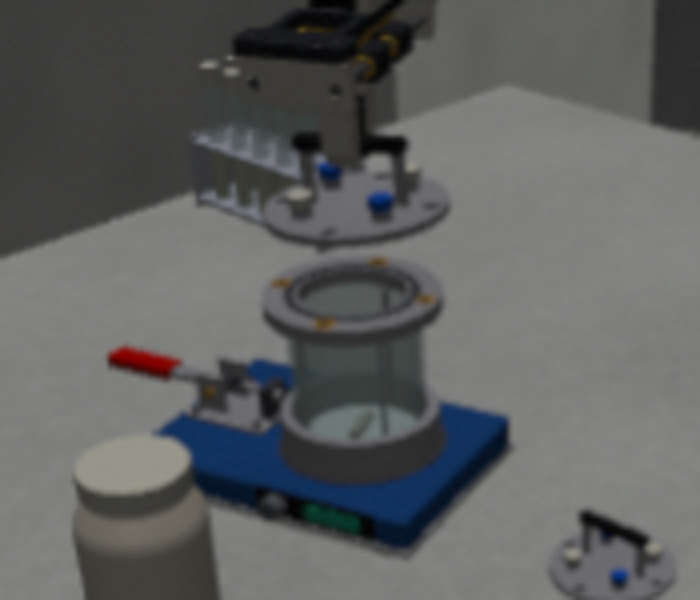

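View pics/wrist5.png

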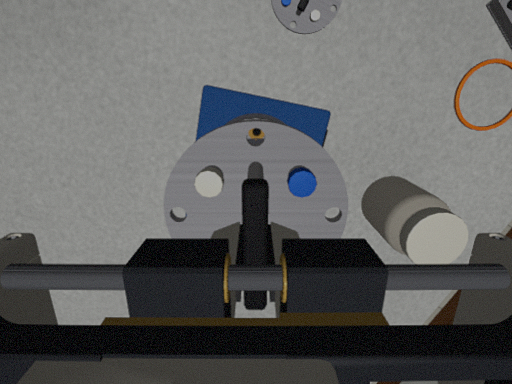

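View pics/top5c.png

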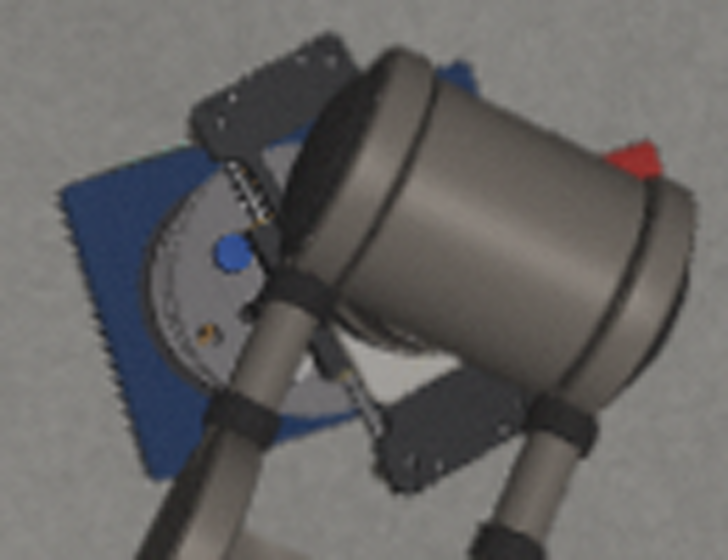

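The scene crop shows the plate at (350,195) above the flange at (355,300), with the lever down. The wrist view shows side holes at (179,213) and (333,213), and a thread visible through the far hole at (257,133). I'll measure the plate's plane and holes relative to the threads.

```bash
cat > m5.py <<'E'
from h import *
import pickle,sys
D=pickle.load(open(sys.argv[1],'rb')); z0=float(sys.argv[2]) # plate top z expected
o=get_obs(); tp=o['tool_pos']
for n in ('wrist','scene'):
    c,p,d=D[n];P=cloud(c,d)
    m=(np.hypot(P[...,0]-tp[0],P[...,1]-tp[1])<72)&(np.abs(P[...,2]-z0)<6)
    mm=cv2.erode(m.astype(np.uint8),np.ones((3,3)))>0
    q=P[mm]; A=np.c_[q[:,0]-tp[0],q[:,1]-tp[1],np.ones(len(q))]
    for _ in range(4):
        s=np.linalg.lstsq(A,q[:,2],rcond=None)[0]; k=np.abs(A@s-q[:,2])<1.5; A=A[k];q=q[k]
    print(n,mm.sum(),'top plane slope deg',np.degrees(s[:2]).round(2),'z',s[2].round(1))
    q=P[m][:,:2].astype(np.float32); print('  circle',cv2.minEnclosingCircle(q))
E
python3 m5.py d5.pkl 239; python3 - <<'E'
from h import *
import pickle
D=pickle.load(open('d5.pkl','rb'))
p=D['wrist'][1]; cv2.imwrite('pics/w5c.png',cv2.resize(p[100:260,150:360],(787,600),interpolation=cv2.INTER_CUBIC)[...,::-1])
c,p,d=D['wrist'];P=cloud(c,d);print(P[205,200],P[215,320],P[150,250])
E
```

```text
wrist 11911 top plane slope deg [-0.76  2.98] z 235.4
  circle ((525.1815795898438, -195.7214813232422), 65.1302490234375)
scene 16 top plane slope deg [1.29 0.49] z 239.5
  circle ((522.550048828125, -186.39051818847656), 56.77272033691406)
[ 487.53874359 -207.12579383  236.14811033] [ 565.99200367 -175.45724817  236.45829182] [ 501.05391174 -156.61723931  237.04673977]
```

View pics/w5c.png

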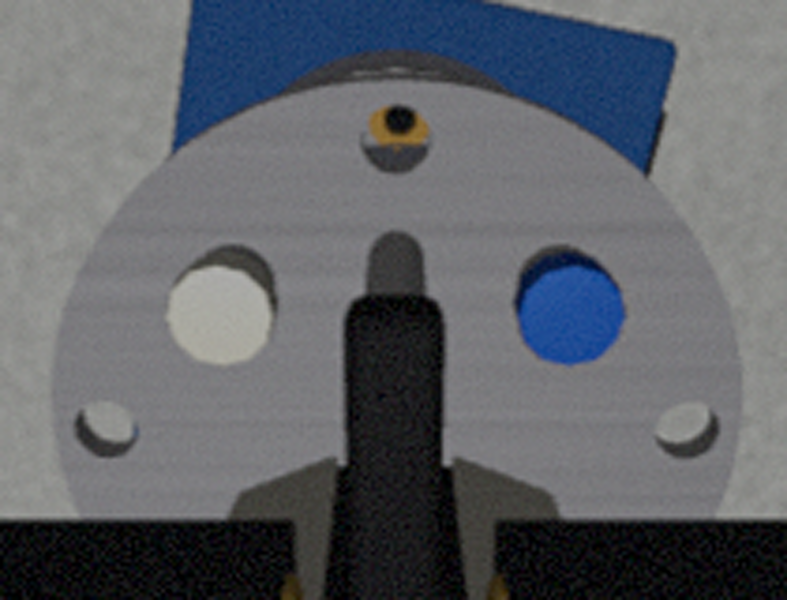

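```bash
python3 - <<'E'
from h import *
import pickle
def fit(P,m):
    q=P[m];c0=q[:,:2].mean(0);A=np.c_[q[:,:2]-c0,np.ones(len(q))]
    for _ in range(6):
        s=np.linalg.lstsq(A,q[:,2],rcond=None)[0]; k=np.abs(A@s-q[:,2])<1.5; A=A[k];q=q[k]
    return np.degrees(s[:2]).round(2),s[2].round(1),len(q)
c,p,d=pickle.load(open('w3.pkl','rb'));P=cloud(c,d)
print('w3 table',fit(P,(np.abs(P[...,2])<5)&(d>0)&(d<500)),'plate',fit(P,(np.hypot(P[...,0]-527,P[...,1]-186)<66)&(np.abs(P[...,2]-7)<4)))
c,p,d=pickle.load(open('d5.pkl','rb'))['wrist'];P=cloud(c,d)
print('w5 table',fit(P,(np.abs(P[...,2])<8)&(d>0)),'base',fit(P,(np.abs(P[...,2]-40)<6)&(p[...,2].astype(int)>p[...,0]+40)))
print('plate',fit(P,(np.hypot(P[...,0]-525,P[...,1]+196)<66)&(np.abs(P[...,2]-236)<6)))
E
```

```text
w3 table (array([0.06, 0.02]), np.float64(0.0), 99993) plate (array([0.06, 0.02]), np.float64(7.0), 5990)
w5 table (array([0.06, 0.03]), np.float64(-0.0), 90498) base (array([ 0.21, -0.38]), np.float64(39.8), 3202)
plate (array([-0.75,  2.98]), np.float64(236.8), 13192)
```

The plate itself is pitched about 3° about the jaw axis. It slipped in the grip under my brisk sideways steps, while the table and base fits read about 0°. I'll add a live plate-plane reading and try to undo the slip with a brisk start and gentle stop in tool +x. If that fails, I'll flatten the plate on a free spot of the table.

```bash
cat > st.py <<'E'
from h import *
import sys
n=int(sys.argv[1])
for i in range(n):
    c=calibration('wrist');p,d=capture('wrist')
o=get_obs();r=o['tcp_rot'];y=r[2];a=np.array([-r[1],np.angle(np.exp(1j*(r[0]-np.pi)))])
w=np.array([a[0]*np.cos(y)-a[1]*np.sin(y),a[0]*np.sin(y)+a[1]*np.cos(y)]);q=o['joint_positions'][0]
b=np.array([[np.cos(q),np.sin(q)],[-np.sin(q),np.cos(q)]])@w
tp=o['tool_pos']
print('t',round(o['time'],2),'pos',tp.round(1),'yaw',np.degrees(y).round(2),'lean r/t',np.degrees(b).round(2),'pitch/roll',np.degrees(a).round(2),'Fz',o['contact_force'][2].round(1),'w',round(o['grip_width'],1))
if n:
    P=cloud(c,d); m=(np.hypot(P[...,0]-tp[0],P[...,1]-tp[1])<68)&(np.abs(P[...,2]-(tp[2]-50))<10)
    Q=P[m];A=np.c_[Q[:,:2]-tp[:2],np.ones(len(Q))]
    for _ in range(6):
        s=np.linalg.lstsq(A,Q[:,2],rcond=None)[0];k=np.abs(A@s-Q[:,2])<1.5;A=A[k];Q=Q[k]
    sl=np.degrees(s[:2]);cx=np.array([np.cos(y),np.sin(y)]);cy=np.array([np.sin(y),-np.cos(y)])
    mc=cv2.minEnclosingCircle((A[:,:2]+tp[:2]).astype(np.float32))
    print('   plate slope toolx,y deg',(sl@cx).round(2),(sl@cy).round(2),'ztop@tcp',s[2].round(1),'ctr',np.round(mc[0],1),'R',round(mc[1],1),len(A))
E
python3 st.py 1; python3 -m jog '[1,40,0,0,0, 1,25,0,0,0, 1,15,0,0,0, 1,8,0,0,0, 1,4,0,0,0]' >/dev/null; python3 st.py 2
```

```text
t 19.25 pos [ 527.3 -198.   291.3] yaw 117.13 lean r/t [ 0.97 -0.27] pitch/roll [-0.96 -0.33] Fz -6.2 w 13.6
   plate slope toolx,y deg 2.91 0.74 ztop@tcp 236.1 ctr [ 525.5 -195.9] R 64.9 13211
t 19.85 pos [ 486.5 -115.9  294.6] yaw 117.01 lean r/t [ 1.49 -0.43] pitch/roll [-1.4  -0.66] Fz -6.3 w 13.4
   plate slope toolx,y deg -2.23 0.7 ztop@tcp 239.7 ctr [ 486.9 -117.7] R 65.1 11804
```

```bash
python3 st.py 1; python3 st.py 1
```

```text
t 19.9 pos [ 486.6 -116.3  294.3] yaw 116.99 lean r/t [ 1.47 -0.44] pitch/roll [-1.4  -0.64] Fz -7.0 w 13.6
   plate slope toolx,y deg -2.19 0.72 ztop@tcp 239.4 ctr [ 487.1 -118.3] R 65.2 11888
t 19.95 pos [ 486.6 -116.5  294.1] yaw 116.97 lean r/t [ 1.45 -0.44] pitch/roll [-1.38 -0.62] Fz -6.3 w 13.7
   plate slope toolx,y deg -2.23 0.69 ztop@tcp 239.1 ctr [ 487.2 -119. ] R 65.2 11883
```

```bash
python3 -m jog '[1,-26,0,0,0, 1,-20,0,0,0, 1,-13,0,0,0, 1,-8,0,0,0, 1,-4,0,0,0]' >/dev/null; python3 st.py 2; python3 plan.py 529 -198.4 290 117 1
```

```text
t 20.55 pos [ 520.3 -183.7  294.6] yaw 116.89 lean r/t [ 1.37 -0.32] pitch/roll [-1.3  -0.54] Fz -5.7 w 13.6
   plate slope toolx,y deg -0.82 0.49 ztop@tcp 239.3 ctr [ 520.6 -185.5] R 65.1 12374
t 20.55 pos [ 520.3 -183.7  294.6] yaw 116.89 tilt [-0.54  1.3 ] F [-0.1 -0.8 -5.7] w 13.6 q [-0.48  0.35  1.39 -0.01  1.37 -0.94]
   [-17.    1.1   4.6] -0.11    left 17.7 0.11
```

```bash
python3 -m jog '[1,-8,0,4,0, 1,-5,1,8,0, 1,-3,0,8,0]' >/dev/null; python3 st.py 2; python3 plan.py 529 -198.4 270 117 1
```

```text
t 20.95 pos [ 528.7 -197.3  273.7] yaw 116.96 lean r/t [ 1.29 -0.28] pitch/roll [-1.22 -0.51] Fz -6.8 w 13.8
   plate slope toolx,y deg -0.63 0.43 ztop@tcp 218.0 ctr [ 528.6 -199.1] R 65.3 12237
t 20.95 pos [ 528.7 -197.3  273.7] yaw 116.96 tilt [-0.51  1.22] F [-0.7 -0.6 -6.8] w 13.8 q [-0.49  0.39  1.39 -0.    1.34 -0.96]
   [-1.1 -0.2  3.7] -0.04    left 3.9 0.04
```

```bash
python3 -m jog '[1,0,0,10,0]' >/dev/null; python3 st.py 2;python3 -m jog '[1,0,0,8,0]' >/dev/null; python3 st.py 2; python3 - <<'E'
from h import *
import pickle
D={}
for n in ("scene","wrist"):
    c=calibration(n); p,d=capture(n); D[n]=(c,p,d)
p=D['wrist'][1];cv2.imwrite('pics/w6c.png',cv2.resize(p[100:260,150:360],(787,600),interpolation=cv2.INTER_CUBIC)[...,::-1])
p=D['scene'][1];cv2.imwrite('pics/scene6c.png',cv2.resize(p[110:200,150:255],(700,600),interpolation=cv2.INTER_CUBIC)[...,::-1])
pickle.dump(D,open('d6.pkl','wb'))
E
```

```text
t 21.15 pos [ 528.1 -196.9  261.8] yaw 116.96 lean r/t [ 1.09 -0.27] pitch/roll [-1.05 -0.4 ] Fz -6.0 w 13.5
   plate slope toolx,y deg -0.45 0.35 ztop@tcp 206.2 ctr [ 527.9 -198.4] R 65.2 12377
t 21.35 pos [ 527.5 -196.5  252.3] yaw 116.97 lean r/t [ 0.92 -0.27] pitch/roll [-0.91 -0.31] Fz -6.3 w 13.7
   plate slope toolx,y deg -0.28 0.25 ztop@tcp 196.8 ctr [ 527.2 -197.7] R 65.1 12428
```

View pics/w6c.png

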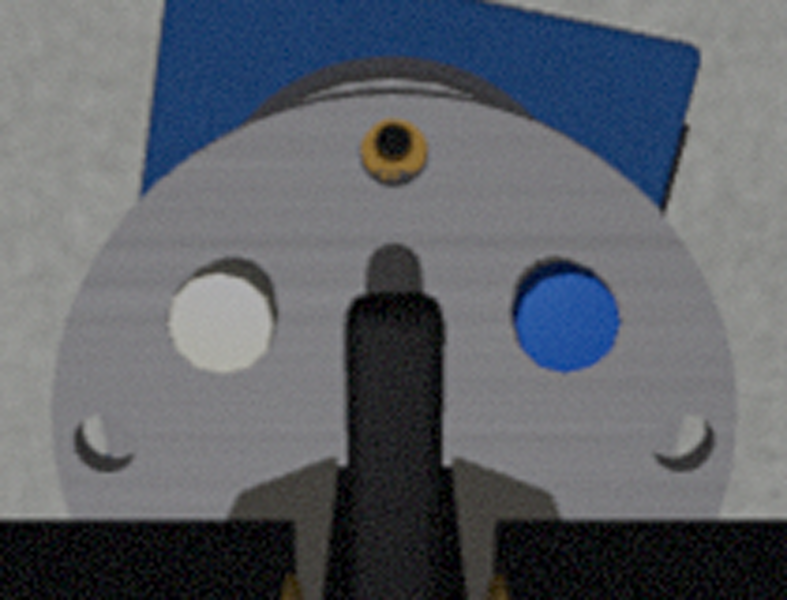

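View pics/scene6c.png

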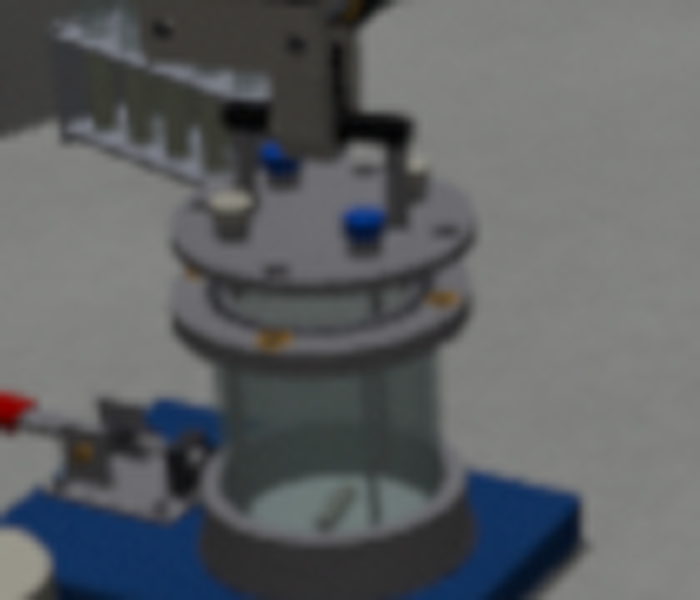

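The wrist crop shows the far thread at (393,140) almost centred in its plate hole at (394,152), and the side holes at (104,443) and (684,443). The scene crop shows the plate level over the flange. Measuring the offsets.

```bash
python3 - <<'E'
from h import *
import pickle
D=pickle.load(open('d6.pkl','rb'));c,p,d=D['wrist']
px=lambda x,y:((x+.5)/3.748-.5+150,(y+.5)/3.75-.5+100)
o=get_obs();print(o['tool_pos'])
t=onplane(c,*px(393,140),165);print('thread(117deg)',t.round(1))
H=[onplane(c,*px(x,y),z)[:2] for x,y,z in [(394,152,196.8-.3),(104,443,196.8-.3),(684,443,196.8+.3)]]
print('holes',np.round(H,1))
side=(H[1]+H[2])/2 if False else (np.array(H[1])+np.array(H[2]))/2
print('ctr from sides',side.round(1),'dist',np.linalg.norm(np.array(H[1])-H[2]),'dir',np.degrees(np.arctan2(*(np.array(H[2])-H[1])[::-1])),'far dir',np.degrees(np.arctan2(*(np.array(H[0])-side)[::-1])),np.linalg.norm(H[0]-side))
# scene view: holes & threads
cs=D['scene'][0]
sp=lambda x,y:((x+.5)/6.667-.5+150,(y+.5)/6.667-.5+110)
for n,x,y,z in [('th',274,339,165),('th',441,298,165),('ho',277,271,195),('ho',446,231,195),('ho',364,170,195)]: print(n,onplane(cs,*sp(x,y),z).round(1))
E
```

```text
[ 528.09917501 -196.89953945  253.58507749]
thread(117deg) [ 503.6 -151.1  165. ]
holes [[ 502.5 -149. ]
 [ 478.2 -223.4]
 [ 577.  -173.2]]
ctr from sides [ 527.6 -198.3] dist 110.87522051651487 dir 26.963475423147745 far dir 117.02262666275777 55.37647851434692
th [ 582.3 -174.3  165. ]
th [ 508.7 -150.5  165. ]
ho [ 579.  -172.9  195. ]
ho [ 504.9 -149.6  195. ]
ho [ 481.4 -224.2  195. ]
```

```bash
python3 -m jog '[1,-1.5,0.5,8,0]' >/dev/null; python3 st.py 2; python3 st.py 1; python3 st.py 2; python3 - <<'E'
from h import *
import pickle
D={}
for n in ("scene","wrist"):
    c=calibration(n); p,d=capture(n); D[n]=(c,p,d)
p=D['wrist'][1];cv2.imwrite('pics/w7c.png',cv2.resize(p[100:260,150:360],(787,600),interpolation=cv2.INTER_CUBIC)[...,::-1])
p=D['scene'][1];cv2.imwrite('pics/scene7c.png',cv2.resize(p[110:200,140:245],(700,600),interpolation=cv2.INTER_CUBIC)[...,::-1])
pickle.dump(D,open('d7.pkl','wb'))
E
```

```text
t 21.65 pos [ 529.1 -198.   244.5] yaw 116.97 lean r/t [ 0.97 -0.27] pitch/roll [-0.95 -0.33] Fz -6.6 w 13.6
   plate slope toolx,y deg -0.39 0.28 ztop@tcp 189.3 ctr [ 528.9 -199.8] R 65.4 12434
t 21.7 pos [ 529.1 -198.   244.9] yaw 116.97 lean r/t [ 0.99 -0.27] pitch/roll [-0.97 -0.34] Fz -5.5 w 13.8
   plate slope toolx,y deg -0.43 0.26 ztop@tcp 189.3 ctr [ 528.7 -199.3] R 65.4 12335
t 21.8 pos [ 529.4 -198.1  245.6] yaw 116.97 lean r/t [ 1.05 -0.27] pitch/roll [-1.02 -0.38] Fz -5.5 w 13.6
   plate slope toolx,y deg -0.45 0.33 ztop@tcp 190.1 ctr [ 528.8 -199. ] R 65.1 12356
```

View pics/w7c.png

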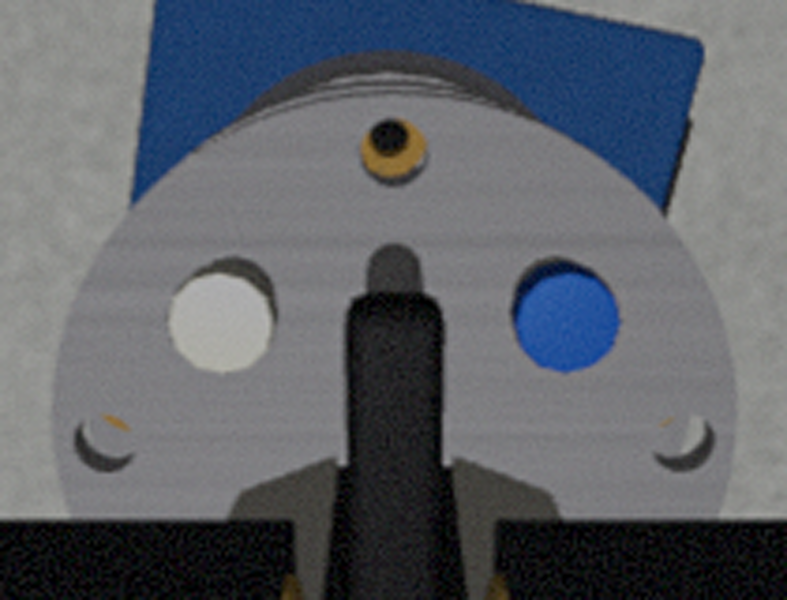

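View pics/scene7c.png

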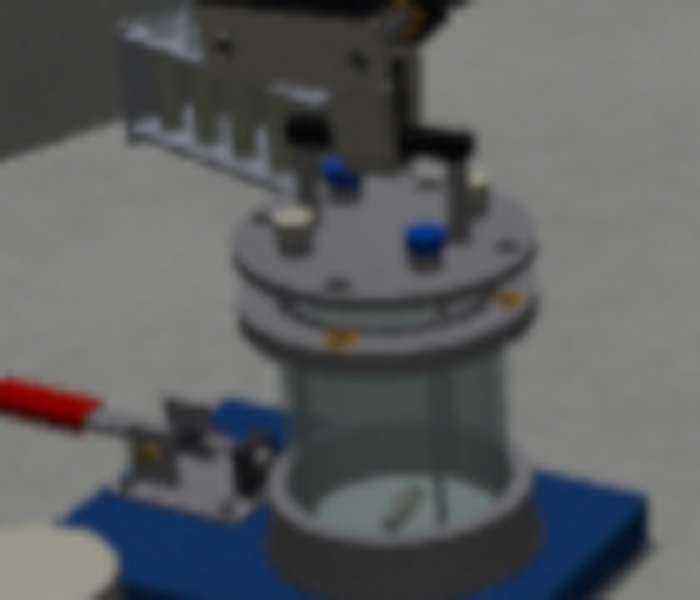

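The wrist crop shows the thread at (389,137) in a hole at (393,151), so the plate needs a little shift in −y of the tool. Computing it.

```bash
python3 - <<'E'
from h import *
import pickle
D=pickle.load(open('d7.pkl','rb'));c,p,d=D['wrist']
px=lambda x,y:((x+.5)/3.748-.5+150,(y+.5)/3.75-.5+100)
P=cloud(c,d);g=lambda x,y,r=3:None
print('plate z near far hole',P[147,255-12],P[147,255+12])
t=onplane(c,*px(389,137),165)[:2]
H=np.array([onplane(c,*px(x,y),z)[:2] for x,y,z in [(394,151.5,190),(104,443,190),(684,443,190.5)]])
y=np.radians(117);cx=np.array([np.cos(y),np.sin(y)]);cy=np.array([np.sin(y),-np.cos(y)])
print('thread',t,'holes',H.round(1),'mid',H[1:].mean(0)); e=t-H[0];print('need toolx,y',e@cx,e@cy)
vc=t-55*cx; print('vessel ctr by wrist',vc)
print('yaw',np.degrees(np.arctan2(*(H[2]-H[1])[::-1])))
cs,ps,ds=D['scene'];
sp=lambda x,y:((x+.5)/6.667-.5+140,(y+.5)/6.667-.5+110)
for a,b in [((341,338),(339,285)),((510,297),(508,246))]:
    T=onplane(cs,*sp(*a),165);Ho=onplane(cs,*sp(*b),190);e=(T-Ho)[:2];print('scene th',T.round(1),'hole',Ho.round(1),'need',(e@cx).round(1),(e@cy).round(1))
E
```

```text
plate z near far hole [ 499.2559298  -157.88820585  189.61822049] [ 513.27462087 -150.62985192  190.31436106]
thread [ 503.79718081 -151.49770297] holes [[ 504.1 -150.2]
 [ 479.9 -224.5]
 [ 578.4 -174.5]] mid [ 529.18630428 -199.46543413]
need toolx,y -0.9998985867267867 -0.7972098021363958
vessel ctr by wrist [ 528.7666583 -200.5030618]
yaw 26.916889229996006
scene th [ 581.6 -174.9  165. ] hole [ 582.3 -172.6  190. ] need -1.7 -1.7
scene th [ 507.4 -150.4  165. ] hole [ 509.3 -148.3  190. ] need -1.0 -2.7
```

```bash
python3 -m jog '[1,-1,-1,3.5,0]' >/dev/null; python3 st.py 2; python3 st.py 2; python3 st.py 2; python3 - <<'E'
from h import *
import pickle
D={}
for n in ("scene","wrist"):
    c=calibration(n); p,d=capture(n); D[n]=(c,p,d)
p=D['wrist'][1];cv2.imwrite('pics/w8c.png',cv2.resize(p[100:260,150:360],(787,600),interpolation=cv2.INTER_CUBIC)[...,::-1])
p=D['scene'][1];cv2.imwrite('pics/scene8c.png',cv2.resize(p[110:200,140:245],(700,600),interpolation=cv2.INTER_CUBIC)[...,::-1])
pickle.dump(D,open('d8.pkl','wb'))
E
```

```text
t 22.1 pos [ 528.8 -199.6  241.9] yaw 116.96 lean r/t [ 1.04 -0.28] pitch/roll [-1.01 -0.37] Fz -6.5 w 13.6
   plate slope toolx,y deg -0.5 0.35 ztop@tcp 186.7 ctr [ 528.7 -200.7] R 65.2 12420
t 22.2 pos [ 528.9 -199.6  242.2] yaw 116.96 lean r/t [ 1.06 -0.27] pitch/roll [-1.03 -0.38] Fz -5.2 w 13.5
   plate slope toolx,y deg -0.5 0.33 ztop@tcp 186.8 ctr [ 528.5 -200.5] R 65.1 12378
t 22.3 pos [ 529.1 -199.6  242.4] yaw 116.97 lean r/t [ 1.09 -0.27] pitch/roll [-1.04 -0.4 ] Fz -6.9 w 13.8
   plate slope toolx,y deg -0.48 0.36 ztop@tcp 187.1 ctr [ 528.5 -200.6] R 65.1 12379
```

View pics/w8c.png

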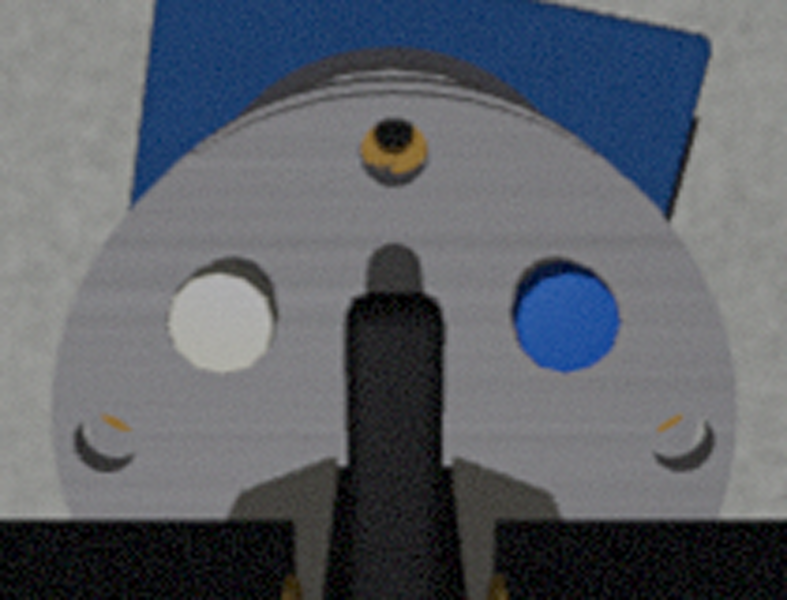

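View pics/scene8c.png

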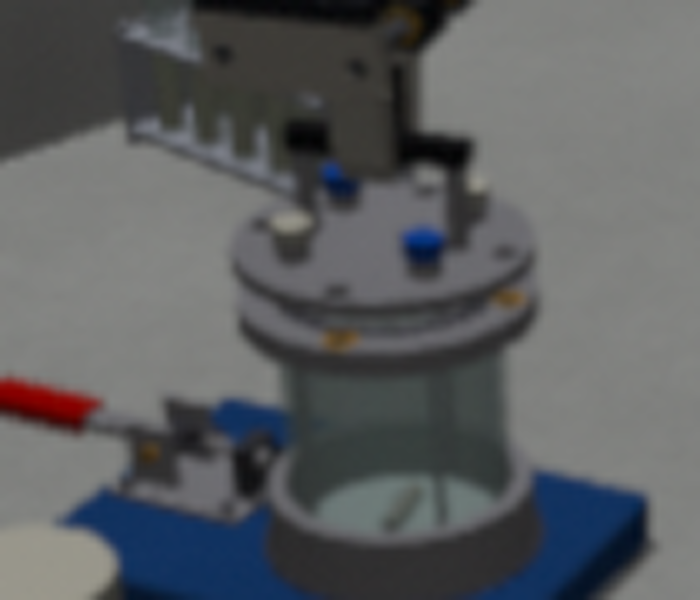

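```bash
python3 - <<'E'
from h import *
import pickle
D=pickle.load(open('d8.pkl','rb'));c,p,d=D['wrist']
px=lambda x,y:((x+.5)/3.748-.5+150,(y+.5)/3.75-.5+100)
y=np.radians(117);cx=np.array([np.cos(y),np.sin(y)]);cy=np.array([np.sin(y),-np.cos(y)])
H=np.array([onplane(c,*px(x,yy),z)[:2] for x,yy,z in [(394,151.5,187),(104,443,187),(684,443,187.4)]])
for ty in (132,135,138):
    t=onplane(c,*px(393.5,ty),165)[:2]; e=t-H[0]; print(ty,'need',(e@cx).round(2),(e@cy).round(2))
ex=proj(c,[*H[0],165]);print('expected thread crop',(ex[0]-150+.5)*3.748-.5,(ex[1]-100+.5)*3.75-.5,'mid',H[1:].mean(0))
cs=D['scene'][0];sp=lambda x,y:((x+.5)/6.667-.5+140,(y+.5)/6.667-.5+110)
for a,b in [((341,338),(337,290)),((509,297),(505,252))]:
    T=onplane(cs,*sp(*a),165);Ho=onplane(cs,*sp(*b),187);e=(T-Ho)[:2];print('scene need',(e@cx).round(1),(e@cy).round(1))
# top-view vessel centre 529,-198.7
E
python3 - <<'E'
import cv2,numpy as np
a=cv2.imread('pics/w8c.png')[95:200,330:460];cv2.imwrite('pics/w8h.png',cv2.resize(a,None,fx=4.5,fy=4.5,interpolation=cv2.INTER_CUBIC))
E
```

```text
132 need 0.37 0.07
135 need -0.2 0.07
138 need -0.78 0.07
expected thread crop 393.1340786140342 133.93442848970597 mid [ 528.81352281 -200.75161975]
scene need -0.1 -0.4
scene need 0.1 -2.4
```

View pics/w8h.png

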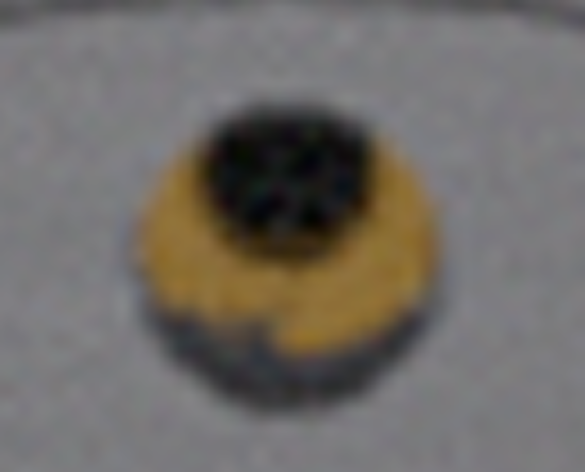

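```bash
python3 st.py 8; python3 - <<'E'
from h import *
from plant import close_job
p,d=capture('scene');c=calibration('scene');P=cloud(c,d);hs=cv2.cvtColor(p,cv2.COLOR_RGB2HSV);r=((hs[...,0]<8)|(hs[...,0]>172))&(hs[...,1]>150)&(hs[...,2]>60);r[:,:100]=0;r[:,260:]=0
print('lever',np.percentile(P[r],[5,50,95],axis=0)[:,2].round(0)); o=get_obs();print(np.abs(o['dq']).max(),o['grip_width'],o['tool_pos'].round(1))
E
```

```text
t 22.8 pos [ 529.1 -199.5  242.3] yaw 116.97 lean r/t [ 1.08 -0.27] pitch/roll [-1.04 -0.4 ] Fz -5.5 w 13.6
   plate slope toolx,y deg -0.51 0.36 ztop@tcp 187.1 ctr [ 528.6 -200.9] R 65.2 12390
lever [60. 65. 67.]
0.0021078225940883415 13.758360128444734 [ 529.  -199.5  242.3]
```

Everything is at rest and stable, so I'm handing in.

```bash
python3 -c "
from plant import close_job
print(close_job())"
```

```text
the job is handed in; nothing more can be done
None
```

I pressed the clamp lever down until it caught, then lifted the largest head plate by its handle. I handed in at 22.9 s with the plate held still about 15 mm above the vessel's flange.

**Last checks**
- **Lever:** it was still level, with its red grip reading z ≈ 60–67 mm.
- **Height and level:** the plate's underside was at about 180 mm, which leaves a 15 mm gap. Its tilt was about 0.6°.
- **Alignment:** the plate's turn read 117.0°, matching the threads. In the wrist view the one thread I could measure was within about 0.3 mm of its hole centre.
- **Grip:** the arm was at rest and the opening was steady at 13.6 mm on the handle bar.

**What went less well or disagreed**
- **Hard press:** I drove the lever into its stop with a force spike of about 86 N on the wrist. That is under the 120 N limit, and only the fingertips were meant to touch. It was far more than needed.
- **Plate slip:** brisk steps made the plate slip about 6 mm down in the grip and pitch about 3°. I worked the pitch out again before lowering, and allowed for the new height.
- **Cameras disagree slightly:** the scene camera put one hole up to 2.4 mm off. The top-view vessel centre differs from the wrist-based one by about 2 mm. Both are close to the 2 mm calibration error, so I trusted the wrist view, where hole and thread show together.

I saw no contact of the plate with the vessel or base. I did not touch the ring, tray, jar or flask.

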